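# Close the spent-battery jar for collection

### The job

Get the spent-battery jar ready for collection: lift the loose knobbed lid off the jar and set it right way up on the cork coaster, then put every block battery lying on the desk into the jar. Then set the winged screw cap on the jar, turn it backward (anticlockwise from above) until it drops into the thread, screw it forward (clockwise) until it stops, and let go.

Things in the scene. Friction and masses are not known exactly. Their poses are not given: they have to be found in the camera images.
- jar: Collection jar fixed to the desk: it cannot move or turn. Square grey foot 112 x 112 mm, 8 mm high; clear round body 96 mm in diameter, inner floor at 12 mm; white screw neck on top. Origin: centre of the foot's underside; z up along the jar's axis; x and y parallel to the foot's sides.
- coaster: Round cork coaster, 110 mm in diameter, 5 mm thick, fixed flat on the desk. Origin: centre of its underside.
- lid: Loose grey lid, on the jar's rim at the start (its origin 112 mm above the jar's): plug 57 mm in diameter below, flange 84 mm in diameter from 6 to 10 mm above its origin, round upright knob 26 mm in diameter from 14 to 36 mm above its origin. 80 g; it just lifts off. Origin: centre of the plug's underside; z up through the knob.
- cap: White screw cap, at first right way up on the desk: 95 mm in diameter, 20 mm high without the wing, 90 g. Four hidden lugs in the skirt fit the thread with 1.4 mm of play sideways. Set on the neck, it first rests on the ridges, origin 109 to 115 mm above the jar's, or at a thread start hangs tilted: turn it back or set it anew. Origin: centre of the skirt's lower edge; z up; x along the wing.
- cell_0: Spent block battery, 48.5 mm long (x) x 26.5 mm wide (y) x 17.5 mm thick (z), grey casing with two snap terminals at its +x end, 45 g. Origin: centre of its underside as it lies on its broad side at the start; z up. May be absent.
- cell_1: Another such block battery; may be absent.
- cell_2: Another such block battery; may be absent.
- cell_3: Another such block battery; may be absent.
- jar_rim (a point): Centre of the jar's mouth, on the axis, 118 mm above the jar's origin; axes as the jar's. Mouth 64 mm across, rim 70 mm outside. Below it four equal thread ridges, each with a stop at its low end, stand out to 84 mm in diameter, 101 to 114 mm above the origin.
- cap_wing (a point): Middle of the cap's wing, an upright bar to hold and turn it by: 68 mm along x, 20 mm wide along y, from 20 to 46 mm above the cap's origin; this point is 36 mm above it. Turned anticlockwise from above by at most 1.5 rad, an unheld cap falls by its weight into the thread starts (cap origin 102 mm above the jar's) and meets a stop.
- cap_axis (a point): Centre of the cap's flat top, 20 mm above its origin. Once dropped, the cap turns clockwise easily, by 1.25 rad at most, to a firm stop; fully home its wing is parallel to one pair of sides of the jar's foot. Turned clockwise before it has dropped, it jams and stands proud by 6 mm or more.
- cell_4: Another such block battery; may be absent.
Mind the look-alikes: they are no part of the job. What is shaped like the cell_3 but orange is not meant. What is shaped like the cell_4 but turquoise is not meant.

How it is judged:
By the outcome, as a careful person would: the job done as asked, in the order asked, and still so for the second after the job is handed in, with the robot touching nothing.
Of cell_0, cell_1, cell_2, cell_3, cell_4 only 3 to 5 are there at a start; the rules pass over those that are not, and their reading is None.
At some moment in a run one of cell_0, cell_1, cell_2, cell_3, cell_4 may be knocked a few centimetres aside while the robot is not near it.
Once in a run the grip may slacken for a moment while it holds something.
It also fails if it takes over 210 s, if anything falls off the work surface, if the arm or the gripper's body presses on something with over 40 N, if the wrist force passes 120 N, or if a joint passes its speed limit or range.

### The arm

A 7-joint arm with a two-finger parallel gripper is mounted at the origin on a cart in front of the work surface, level with it; the furniture and walls round the work are solid. World frame = base frame: x ahead of the robot, y to its left, z up, the work surface at z = 0. Lengths are in m, angles in degrees, forces in N, time in s.
With the tool pointing down it reaches from about 0.425 to 0.875 m from the base axis. Payload 4.7 kg.
Tool frame: the origin (TCP) lies at the very end of the fingers, on their centre line; the grasp point (between the pads) lies 19 mm behind it; z points along the fingers, y is the line along which they close (so a half turn about z gives the same grasp; the last joint's range is limited). The gripper opens to 87 mm and grips with 3 to 60 N. Pads are 19 mm wide; open, the fingers measure 117 mm over their backs; the gripper's body (75 mm by 190 mm) begins 51 mm behind the grasp point.
Start: joints at [66.641, 18.392, -4.016, 83.108, 1.295, 78.541, -3.26], TCP at [0.266, -0.593, 0.223] pointing down, gripper open.
Joint ranges: [-163.93, 163.93], [-17.29, 119.83], [-79.2, 71.16], [3.27, 140.29], [-89.18, 269.18], [5.43, 117.66], [-154.24, 154.24]. Speed limits (degrees/s): [147.25, 147.25, 180, 180, 180, 180, 180].

### API

Orientations are given as [roll, pitch, yaw] about the fixed x, y, z axes, in that order (R = Rz(yaw) Ry(pitch) Rx(roll)).
In Python, from cell import telemetry, cams, env gives the robot as it stands.
- The arm moves only by the tool arm_command, never from a script. Its argument "series" is text: rows parted by semicolons, each of 5 numbers parted by spaces: the shift along the tool's x, y, z in mm, then the turn about the tool's z in rad, then the closure in counts, from 0 (fully open) to 255 (shut). A call has 1 to 20 rows; each row shifts and turns the commanded pose from where the row before left it, along the tool's axes as they then stand; what a row does not reach is not made up. A row lasts 1/12 s, in which the tool goes at most 41.7 mm and 7.16 degrees, less where a joint would pass 70% of its speed; a pose out of reach is approached as far as the arm can. A call is refused whole if a number of a shift passes 41.7 or a number of a turn 0.125, either way. A call with a gripper value outside its range is refused whole. The fingers move at their own pace and stop on an object; "squeeze" is the grip in N (left out, the last holds). Time passes only in rows, so rows that do not move let the fingers close. It gives the time, the measured TCP pose, the force, the opening and the grip force at its end, in the units of the state.
- telemetry.get_obs(): the state, without advancing time (a new reading comes with each control period).
- cams.read_camera(name): name is "scene" or "side" or "wrist"; returns the picture (384x512x3 uint8, blue, green, red); there is no depth.
- cams.calibration(name): a dict with "K" (3x3 intrinsics, pixels), "origin" and "rotation" of the camera in the world; the wrist camera has in their place "hand_eye" (4x4, takes a point from camera to tool coordinates, whose origin is the TCP and whose axes are the flange's). Camera axes: x right, y down, z forward; pixel columns grow to the right and rows downward; lengths in m; the calibration is good to about 2 mm. The wrist camera is an equidistant fisheye: a pixel r from the principal point sees the ray r / f radians off the axis. A picture is of the moment at which its call begins: read the wrist's pose just before it. calibration takes no time and is no camera call.
- env.sign_off(): hands the job in; it is judged then, once.
The state is a dict: "time_s": time; "qpos": joint angles; "joint_velocities": joint speeds; "effort": joint torques, N m; "tool_pos": TCP position; "tool_rot": TCP orientation; "force": force on the tool from outside, world axes, zero at the start; "wrist_torque": the same for the moment, N m; "grip_width": finger opening in m; "grasp_force": force on a finger pad.
Only numpy, scipy, OpenCV 4.12 (cv2) and the standard library are available. Lean on these libraries where they do the work, as an engineer would, in place of code of your own. Each camera call takes 0.05 s, during which the arm holds its last target. There are 200 camera calls.

## Working session

There is one attempt and no reset: what is moved stays moved. The work goes in short steps, Python scripts to look and compute and a tool call to move; the robot and the scene stay as the last step left them, time stands still between calls to the robot, and variables do not carry over. Pictures are saved under pics/ and viewed, at most 14 in all, crops included, and the job is handed in when it is done.

Besides the shell and the picture viewer there is one more tool, called after "Call:" by a JSON object that holds its "fn" and its "kwargs". arm_command: Moves the arm, as the interface text tells. Its arguments: {"type":"object","properties":{"series":{"type":"string"},"squeeze":{"type":"number"}},"required":["series"]}

```bash
ls; mkdir -p pics; python3 - <<'E'
from cell import telemetry, cams, env
import cv2, numpy as np
o=telemetry.get_obs(); print(o)
for n in ["scene","side","wrist"]:
    im=cams.read_camera(n); cv2.imwrite(f"pics/{n}0.png",im)
    print(n,cams.calibration(n))
E
```

```text
pics
{'time_s': 0.0, 'qpos': array([66.63862801, 18.44025001, -4.01560802, 83.17548726,  1.29417707,
       78.54041753, -3.25919208]), 'joint_velocities': array([ 0.02349536,  0.00817531, -0.08982055,  0.02315141, -0.03084544,
        0.10836264, -0.0766079 ]), 'effort': array([-4.88238254e-05, -4.91290891e+01, -4.04072385e-01, -3.12536001e+01,
       -6.38788892e-02,  4.36902547e-02,  1.64138864e-04]), 'tool_pos': array([ 0.26586205, -0.59253048,  0.2214429 ]), 'tool_rot': array([-1.79889044e+02,  4.92539739e-03,  2.41718557e+01]), 'force': array([-0.38846656,  0.35556763,  0.10702009]), 'wrist_torque': array([-0.00262758, -0.00089358,  0.04306925]), 'grasp_force': 0.0, 'grip_width': 0.086776448926989}
scene {'K': array([[482.96623227,   0.        , 250.76681364],
       [  0.        , 482.96623227, 191.62012046],
       [  0.        ,   0.        ,   1.        ]]), 'origin': array([0.12467438, 0.63545822, 0.97130296]), 'rotation': array([-137.24228567,   -0.30146997, -149.62137362])}
side {'K': array([[443.59115424,   0.        , 247.48066993],
       [  0.        , 443.59115424, 197.3058445 ],
       [  0.        ,   0.        ,   1.        ]]), 'origin': array([0.85170822, 0.665075  , 0.78079069]), 'rotation': array([-129.76646701,   -0.19129138,  153.80672167])}
wrist {'K': array([[297.31863964,   0.        , 248.82024697],
       [  0.        , 297.31863964, 194.29871279],
       [  0.        ,   0.        ,   1.        ]]), 'hand_eye': array([[ 3.01493325e-04, -9.67281592e-01, -2.53705008e-01,
         6.90089424e-02],
       [ 9.99999777e-01,  4.42705370e-04, -4.99507273e-04,
         1.16251315e-03],
       [ 5.95480760e-04, -2.53704801e-01,  9.67281510e-01,
        -1.62029270e-01],
       [ 0.00000000e+00,  0.00000000e+00,  0.00000000e+00,
         1.00000000e+00]])}
```

View pics/scene0.png

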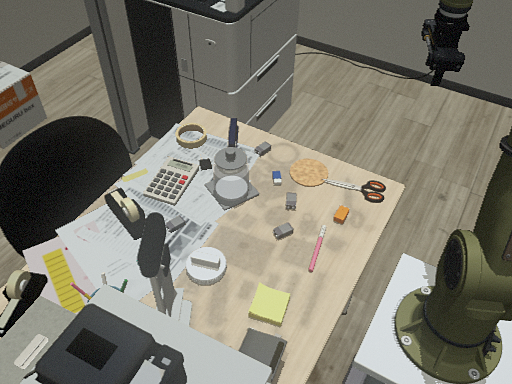

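View pics/side0.png

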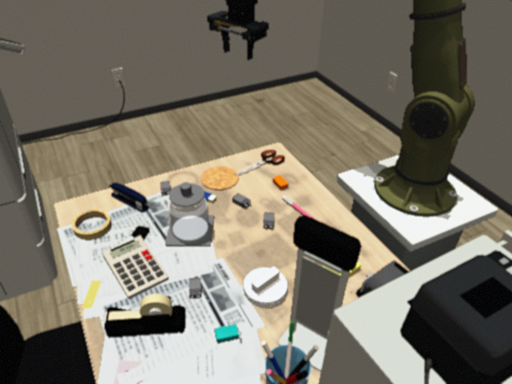

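The scene picture shows the jar with its lid at (231,180), the coaster at (309,172) and the cap at (205,265). Grey cells are at (262,148), (291,200), (283,231) and (175,224). The orange look-alike is at (341,214); the turquoise one is at (228,333) in the side picture. I'll enlarge the crops next.

```bash
cat > h.py <<'E'
import numpy as np, cv2
from scipy.spatial.transform import Rotation as R
from cell import telemetry, cams, env
def ray(n,uv,obs=None,cal=None):
    c=cal or cams.calibration(n); K=c["K"]; uv=np.atleast_2d(uv).astype(float)
    x=(uv-[K[0,2],K[1,2]])/[K[0,0],K[1,1]]
    if n=="wrist":
        r=np.linalg.norm(x,axis=1,keepdims=True)+1e-12
        d=np.hstack([x/r*np.sin(r),np.cos(r)])
        T=c["hand_eye"]; Rt=R.from_euler("xyz",obs["tool_rot"],degrees=True).as_matrix()
        return obs["tool_pos"]+Rt@T[:3,3], d@(Rt@T[:3,:3]).T
    d=np.hstack([x,np.ones((len(x),1))])
    return c["origin"], d@R.from_euler("xyz",c["rotation"],degrees=True).as_matrix().T
def onz(n,uv,z,obs=None):
    o,d=ray(n,uv,obs); return o+d*((z-o[2])/d[:,2])[:,None]
def tri(n1,uv1,n2,uv2):
    A=np.zeros((3,3));b=np.zeros(3);P=[]
    for n,u in((n1,uv1),(n2,uv2)):
        o,d=ray(n,u);d=d[0]/np.linalg.norm(d);M=np.eye(3)-np.outer(d,d);A+=M;b+=M@o;P.append((o,d))
    p=np.linalg.solve(A,b);return p,[np.linalg.norm(np.cross(p-o,d)) for o,d in P]
E
python3 - <<'E'
from h import *
a=cv2.imread("pics/scene0.png");b=cv2.imread("pics/side0.png")
cv2.imwrite("pics/c1.png",cv2.resize(a[120:290,140:370],None,fx=3.4,fy=3.4,interpolation=cv2.INTER_CUBIC))
cv2.imwrite("pics/c2.png",cv2.resize(b[150:350,90:320],None,fx=3,fy=3,interpolation=cv2.INTER_CUBIC))
for s,d in [((262,148),(166,188)),((291,200),(241,201)),((283,231),(269,220)),((175,224),(195,287))]:
    print(onz("scene",s,.01)[0].round(3),onz("side",d,.01)[0].round(3),tri("scene",s,"side",d)[0].round(3))
E
```

```text
[ 0.63  -0.303  0.01 ] [ 0.627 -0.301  0.01 ] [ 0.628 -0.298  0.014]
[ 0.462 -0.162  0.01 ] [ 0.463 -0.159  0.01 ] [ 0.462 -0.162  0.008]
[ 0.431 -0.059  0.01 ] [ 0.431 -0.059  0.01 ] [ 0.431 -0.059  0.01 ]
[0.679 0.062 0.01 ] [0.679 0.06  0.01 ] [0.679 0.061 0.011]
```

View pics/c1.png

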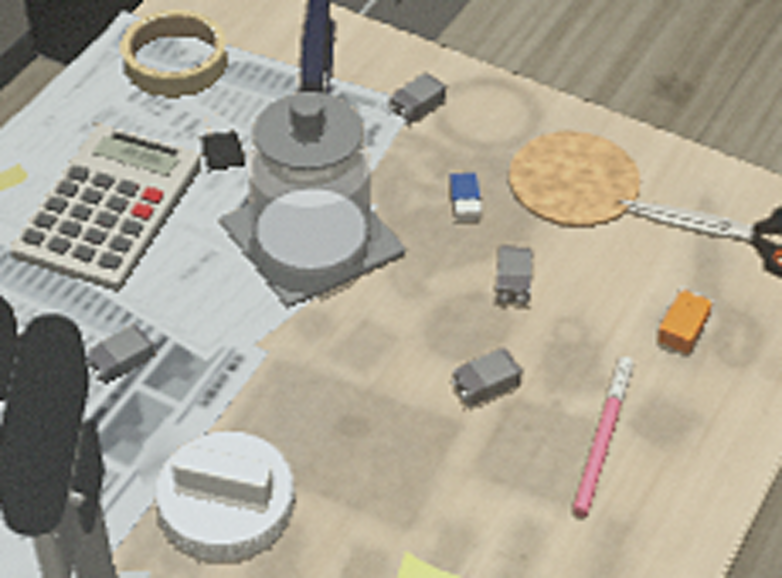

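View pics/c2.png

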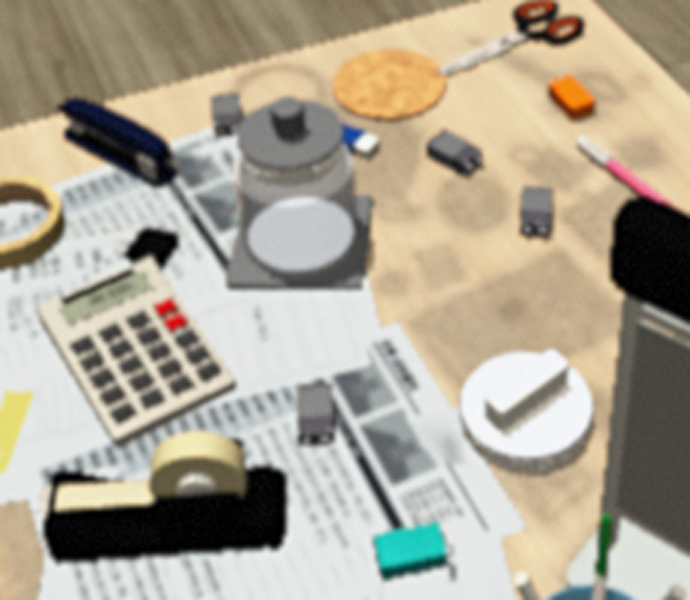

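Both crops show four grey cells with snap terminals. In the scene crop they are at (418,97), (514,272), (487,376) and (122,352). The orange and turquoise blocks are the look-alikes, the blue and white thing is an eraser, and the black square is a clip. The cell colour and shape are clear. Now I'll measure.

```bash
python3 - <<'E'
from h import *
S=lambda u,v:(u/3.4+140,v/3.4+120); D=lambda u,v:(u/3+90,v/3+150)
print("knob top",onz("scene",S(308,104),.148)[0].round(4),onz("side",D(289,109),.148)[0].round(4),tri("scene",S(308,104),"side",D(289,109)))
print("flange scene",onz("scene",S(307,134),.122)[0].round(4),"side",onz("side",D(289,135),.122)[0].round(4))
f=onz("scene",[S(222,222),S(291,303),S(405,250)],.008); print("foot sc",f.round(4).tolist(), (f[0]+f[2])[:2]/2)
for i in(0,1):
  d=f[i+1]-f[i];print(np.degrees(np.arctan2(d[1],d[0])),np.linalg.norm(d))
f=onz("side",[D(228,287),D(368,287),D(372,196)],.004); print("foot sd",f.round(4).tolist(),(f[0]+f[2])[:2]/2)
for i in(0,1):
  d=f[i+1]-f[i];print(np.degrees(np.arctan2(d[1],d[0])),np.linalg.norm(d))
for n,f0 in(("scene",cv2.imread("pics/scene0.png")),("side",cv2.imread("pics/side0.png"))):
  h=cv2.cvtColor(f0,cv2.COLOR_BGR2HSV)
  m=((h[...,0]>8)&(h[...,0]<22)&(h[...,1]>105)&(h[...,2]>120)).astype(np.uint8)
  k,l,s,c=cv2.connectedComponentsWithStats(m)
  for i in range(1,k):
    if s[i,4]>250:
      q=cv2.findContours((l==i).astype(np.uint8),0,1)[0][0];e=cv2.fitEllipse(q);print(n,"coaster?",s[i],onz(n,e[0],.005)[0].round(4),e)
# cap: wing top corners
w=onz("scene",[S(174,462),S(272,486)],.046);print("wing front edge",w.round(4).tolist())
w=onz("scene",[S(181,446),S(271,468)],.046);print("wing back edge",w.round(4).tolist())
w=onz("side",[D(487,402),D(553,351)],.046);print("wing sd",w.round(4).tolist())
print("cap top centre",onz("scene",S(226,495),.02)[0].round(4),onz("side",D(527,405),.02)[0].round(4))
E
```

```text
knob top [ 0.6208 -0.119   0.148 ] [ 0.623  -0.1132  0.148 ] (array([ 0.62175433, -0.11985237,  0.14465935]), [np.float64(0.0016761127532957183), np.float64(0.00167611275329568)])
flange scene [ 0.6195 -0.1142  0.122 ] side [ 0.6249 -0.1144  0.122 ]
foot sc [[0.6902, -0.0922, 0.008], [0.596, -0.0478, 0.008], [0.5477, -0.141, 0.008]] [ 0.61898134 -0.11661285]
154.7379550827758 0.10418675379304795
-117.36974449198767 0.10495895448367398
foot sd [[0.6952, -0.0936, 0.004], [0.5938, -0.0441, 0.004], [0.5484, -0.1436, 0.004]] [ 0.62179666 -0.11860593]
153.99152383179526 0.11282238635109379
-114.55976122831102 0.10943245324471863
side coaster? [201 166  38  24 707] [ 0.4727 -0.2854  0.005 ] ((219.0521697998047, 177.74598693847656), (22.871810913085938, 36.961883544921875), 87.87366485595703)
wing front edge [[0.5694, 0.1407, 0.046], [0.5012, 0.1232, 0.046]]
wing back edge [[0.573, 0.1273, 0.046], [0.5097, 0.1112, 0.046]]
wing sd [[0.5761, 0.1334, 0.046], [0.5119, 0.1125, 0.046]]
cap top centre [0.535  0.1312 0.02  ] [0.5416 0.1297 0.02  ]
```

Call:
{"fn": "arm_command", "kwargs": {"series": "28.8 -16.1 -4.5 0 0;28.8 -16.1 -4.5 0 0;28.8 -16.1 -4.5 0 0;28.8 -16.1 -4.5 0 0;28.8 -16.1 -4.5 0 0;28.8 -16.1 -4.5 0 0;28.8 -16.1 -4.5 0 0;28.8 -16.1 -4.5 0 0;28.8 -16.1 -4.5 0 0;28.8 -16.1 -4.5 0 0;28.8 -16.1 -4.5 0 0;28.8 -16.1 -4.5 0 0;28.8 -16.1 -4.5 0 0;28.8 -16.1 -4.5 0 0;28.8 -16.1 -4.5 0 0;28.8 -16.1 -4.5 0 0;28.8 -16.1 -4.5 0 0;28.8 -16.1 -4.5 0 0;0 0 0 0 0;0 0 0 0 0"}}

```text
time_s: 1.82
tool_pos: [0.6212, -0.1135, 0.3031]
tool_rot: [-179.9, -0.0, 24.5]
force: [0.2, -0.6, 0.2]
grip_width: 0.0872
grasp_force: 0.0
```

```bash
python3 - <<'E'
from h import *
o=telemetry.get_obs(); im=cams.read_camera("wrist"); cv2.imwrite("pics/w1.png",im); np.save("w1.npy",o,allow_pickle=True)
print(o["time_s"],o["tool_pos"],o["tool_rot"],o["qpos"])
print("lamp head", tri("scene",(150,225),"side",(327,230)))
E
```

```text
1.8167 [ 0.62115912 -0.11345873  0.30313475] [-1.79927008e+02 -8.90564696e-03  2.44559802e+01] [ 28.12314712  16.54390384 -25.74698454  77.81274707   7.0447721
  87.2554079  -62.57483268]
lamp head (array([0.5315426 , 0.27981008, 0.32074308]), [np.float64(0.00799531400569363), np.float64(0.007995314005693694)])
```

View pics/w1.png

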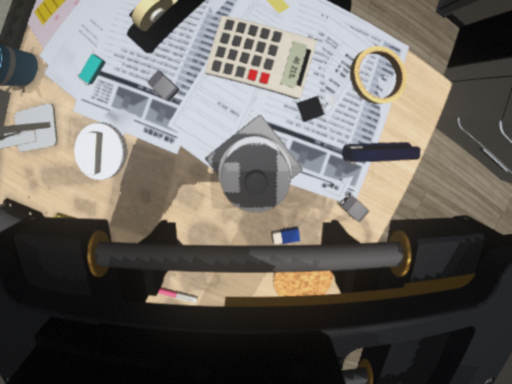

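The wrist view shows the lid with its knob at (257,183) and the foot corner at (260,118). The cap is at (99,152), with cells at (162,84) and (352,206).

```bash
python3 - <<'E'
from h import *
o=np.load("w1.npy",allow_pickle=True).item(); im=cv2.imread("pics/w1.png")
g=cv2.cvtColor(im,6)
for z,uv in((.148,(257,182)),(.122,(255,174)),(.02,(99,152)),(.018,(162,83)),(.018,(352,206))): print(uv,onz("wrist",uv,z,o)[0].round(4))
f=onz("wrist",[(208,161),(260,117),(299,161)],.008,o);print(f.round(4).tolist(),(f[0]+f[2])/2)
for i in(0,1):
  d=f[i+1]-f[i];print(np.degrees(np.arctan2(d[1],d[0])),np.linalg.norm(d))
cv2.imwrite("pics/w1c.png",cv2.resize(im[100:220,190:370],None,fx=4,fy=4,interpolation=cv2.INTER_CUBIC))
E
```

```text
(257, 182) [ 0.6249 -0.1224  0.148 ]
(255, 174) [ 0.6278 -0.1192  0.122 ]
(99, 152) [0.5413 0.1197 0.02  ]
(162, 83) [0.6821 0.0589 0.018 ]
(352, 206) [ 0.6295 -0.2959  0.018 ]
[[0.5976, -0.0548, 0.008], [0.6928, -0.1001, 0.008], [0.6567, -0.1841, 0.008]] [ 0.6271255  -0.11946699  0.008     ]
-25.46842706068427 0.10544542112274034
-113.25035570487756 0.09143306048965383
```

View pics/w1c.png

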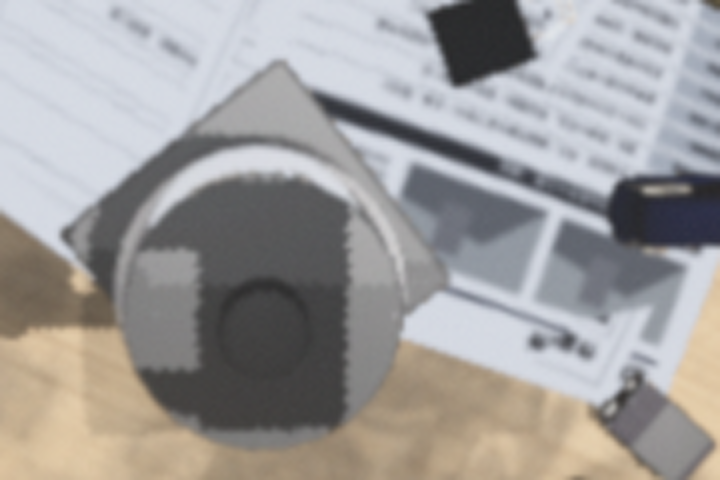

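Call:
{"fn": "arm_command", "kwargs": {"series": "-0.6 5.8 20 0 0;0 0 30 0 0;0 0 30 0 0;0 0 30 0 0;0 0 30 0 0;0 0 20 0 0;0 0 12 0 0;0 0 4 0 0;0 0 0 0 0;0 0 0 0 0"}}

```text
time_s: 2.7
tool_pos: [0.6229, -0.1227, 0.1289]
tool_rot: [179.9, -0.1, 24.1]
force: [1.1, -0.8, 0.5]
grip_width: 0.0869
grasp_force: 0.0
```

Call:
{"fn": "arm_command", "kwargs": {"series": "0 0 3 0 60;0 0 0 0 140;0 0 0 0 255;0 0 0 0 255;0 0 0 0 255;0 0 0 0 255;0 0 0 0 255;0 0 0 0 255;0 0 0 0 255;0 0 0 0 255", "squeeze": 25}}

```text
time_s: 3.53
tool_pos: [0.6222, -0.1219, 0.1245]
tool_rot: [180.0, 0.0, 24.2]
force: [0.8, -0.2, 0.1]
grip_width: 0.0284
grasp_force: 0.0
```

Call:
{"fn": "arm_command", "kwargs": {"series": "0 0 0 0 255;0 0 0 0 255;0 0 0 0 255;0 0 0 0 255"}}

```text
time_s: 3.87
tool_pos: [0.6222, -0.122, 0.1245]
tool_rot: [180.0, 0.0, 24.2]
force: [-0.5, -0.0, 0.7]
grip_width: 0.0251
grasp_force: 25.0
```

Call:
{"fn": "arm_command", "kwargs": {"series": "0 0 -4 0 255;0 0 -8 0 255;0 0 -12 0 255;0 0 -12 0 255;0 0 -12 0 255;0 0 -12 0 255;0 0 -10 0 255;0 0 -5 0 255;0 0 0 0 255;0 0 0 0 255"}}

```text
time_s: 4.7
tool_pos: [0.6222, -0.122, 0.1997]
tool_rot: [180.0, -0.0, 24.2]
force: [-0.4, -0.2, -1.8]
grip_width: 0.0254
grasp_force: 25.0
```

```bash
python3 - <<'E'
from h import *
o=telemetry.get_obs(); print(o["tool_pos"],o["tool_rot"],o["grip_width"],o["grasp_force"])
for n in("scene","side","wrist"): cv2.imwrite(f"pics/{n}2.png",cams.read_camera(n))
b=cv2.imread("pics/side2.png");a=cv2.imread("pics/scene2.png")
x=cv2.resize(a[120:220,150:350],(800,400)[:2],interpolation=2);y=cv2.resize(b[120:260,100:300],None,fx=2,fy=2)
cv2.imwrite("pics/c3.png",np.hstack([cv2.resize(a[120:270,180:330],(400,400),interpolation=2),cv2.resize(b[120:270,130:280],(400,400),interpolation=2)]))
h=cv2.cvtColor(a,cv2.COLOR_BGR2HSV);print(h[172,309],h[165,300],cv2.cvtColor(b,40)[177,219])
m=cv2.inRange(h,(8,80,140),(20,255,255));k,l,s,c=cv2.connectedComponentsWithStats(m[150:195,280:335]);print(s,c)
E
```

```text
[ 0.62222712 -0.12198112  0.19966789] [ 1.79985788e+02 -3.74643677e-03  2.41647809e+01] 0.02538338303149319 25.000012661330402
[ 17  98 206] [ 17  93 216] [ 20 127 247]
[[   0    0   55   45 1681]
 [  10    9   38   27  794]] [[26.31112433 22.05413444]
 [28.45843829 21.88539043]]
```

View pics/c3.png

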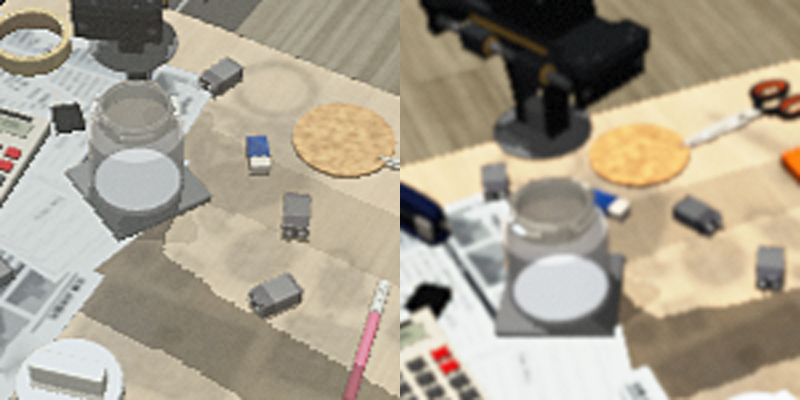

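The lid is held clear of the jar, and the open mouth shows at crop (137,103) and (562,203). Next I'll work out the move to the coaster.

```bash
python3 - <<'E'
from h import *
print("coaster",onz("scene",(308.5,171.9),.005)[0].round(4))
print("rim",onz("scene",(231.4,158.6),.118)[0].round(4),onz("side",(190.8,196.1),.118)[0].round(4))
o=telemetry.get_obs();Rt=R.from_euler("xyz",o["tool_rot"],degrees=True).as_matrix()
print((Rt.T@(np.array([.472,-.285,.2])-o["tool_pos"])*1000).round(1))
E
```

```text
coaster [ 0.4699 -0.2871  0.005 ]
rim [ 0.621  -0.1218  0.118 ] [ 0.6156 -0.1107  0.118 ]
[-203.3   87.5   -1.3]
```

Call:
{"fn": "arm_command", "kwargs": {"series": "-15.0 6.5 0 0 255;-20.6 9 0 0 255;-25.5 11 0 0 255;-25.5 11 0 0 255;-25.5 11 0 0 255;-25.5 11 0 0 255;-25.5 11 0 0 255;-20.6 9 0 0 255;-14 6 0 0 255;-7 2.5 0 0 255;0 0 10 0 255;0 0 20 0 255;0 0 25 0 255;0 0 25 0 255;0 0 25 0 255;0 0 25 0 255;0 0 20 0 255;0 0 14 0 255;0 0 6 0 255;0 0 0 0 255"}}

```text
time_s: 6.52
tool_pos: [0.471, -0.2837, 0.0273]
tool_rot: [-179.8, 0.1, 24.3]
force: [-0.1, -0.8, 0.0]
grip_width: 0.0256
grasp_force: 25.0
```

Call:
{"fn": "arm_command", "kwargs": {"series": "0 2 3 0 255;0 0 3 0 255;0 0 2 0 255;0 0 1 0 255;0 0 0 0 255;0 0 0 0 255"}}

```text
time_s: 7.02
tool_pos: [0.4725, -0.288, 0.0209]
tool_rot: [180.0, -0.0, 24.2]
force: [0.2, -0.7, -1.1]
grip_width: 0.0251
grasp_force: 25.0
```

Call:
{"fn": "arm_command", "kwargs": {"series": "0 0 1 0 255;0 0 1 0 255;0 0 1 0 255;0 0 0.6 0 255;0 0 0 0 255"}}

```text
time_s: 7.43
tool_pos: [0.4724, -0.288, 0.0175]
tool_rot: [180.0, 0.0, 24.2]
force: [-2.9, 1.0, 4.9]
grip_width: 0.0251
grasp_force: 25.0
```

Call:
{"fn": "arm_command", "kwargs": {"series": "0 0 0 0 200;0 0 0 0 120;0 0 0 0 60;0 0 0 0 0;0 0 0 0 0;0 0 0 0 0;0 0 0 0 0;0 0 -10 0 0;0 0 -20 0 0;0 0 -30 0 0;0 0 -30 0 0;0 0 -30 0 0;0 0 -30 0 0;0 0 -20 0 0;0 0 -10 0 0;0 0 0 0 0;0 0 0 0 0"}}

```text
time_s: 8.85
tool_pos: [0.4721, -0.2878, 0.1967]
tool_rot: [180.0, 0.0, 24.2]
force: [-0.3, 0.1, -0.4]
grip_width: 0.0872
grasp_force: 0.0
```

```bash
cat >> h.py <<'E'
def snap(tag):
    o=telemetry.get_obs(); np.save(f"o_{tag}.npy",o,allow_pickle=True); im=cams.read_camera("wrist"); cv2.imwrite(f"pics/{tag}.png",im); return o,im
def to(o,x,y,z,yaw=None):
    Rt=R.from_euler("xyz",o["tool_rot"],degrees=True).as_matrix()
    d=(Rt.T@(np.array([x,y,z])-o["tool_pos"])*1000).round(1)
    t=None
    if yaw is not None:
        t=((o["tool_rot"][2]-yaw+90)%180)-90; t=round(float(np.radians(t)),3)
    print("shift mm (present tool axes)",d,"turn rad",t)
def cells(n,o=None,im=None,roi=None):
    "grey cell-like blobs: centre and yaw of long side on z=.0175"
    if im is None: im=cams.read_camera(n)
    h=cv2.cvtColor(im,cv2.COLOR_BGR2HSV); m=cv2.inRange(h,(0,0,45),(180,60,150))
    m=cv2.morphologyEx(m,cv2.MORPH_OPEN,np.ones((3,3),np.uint8)); k,l,s,c=cv2.connectedComponentsWithStats(m)
    for i in range(1,k):
        if 60<s[i,4]<1500:
            q=cv2.findContours((l==i).astype(np.uint8),0,1)[0][0].reshape(-1,2)
            p=onz(n,q,.0175,o)[:,:2]; (cx,cy),(w,hh),a=cv2.minAreaRect((p*1000).astype(np.float32))
            if w<hh: w,hh,a=hh,w,a+90
            if 35<w<75 and 18<hh<45: print(n,c[i].round(),"xy",round(cx/1000,4),round(cy/1000,4),"size",round(w),round(hh),"yaw long",round(a%180))
E
python3 - <<'E'
from h import *
o,im=snap("w3"); print(o["tool_pos"])
cells("wrist",o,im); cells("scene"); cells("side")
E
```

```text
[ 0.47211925 -0.28777792  0.19671527]
wrist [293.  13.] xy 0.6706 -0.2574 size 54 29 yaw long 98
wrist [ 9. 28.] xy 0.5422 0.1326 size 74 25 yaw long 15
wrist [310.  64.] xy 0.6249 -0.3034 size 46 29 yaw long 73
wrist [ 79. 137.] xy 0.4344 -0.0665 size 47 33 yaw long 58
wrist [150. 144.] xy 0.4623 -0.1638 size 49 27 yaw long 113
wrist [352. 359.] xy 0.264 -0.5709 size 56 31 yaw long 23
wrist [356. 380.] xy 0.219 -0.6145 size 51 23 yaw long 101
scene [ 89. 110.] xy 1.186 -0.171 size 49 26 yaw long 99
scene [233. 143.] xy 0.7165 -0.2754 size 69 28 yaw long 117
scene [262. 150.] xy 0.6171 -0.2856 size 41 34 yaw long 31
scene [230. 155.] xy 0.6912 -0.2198 size 65 31 yaw long 39
scene [205. 164.] xy 0.7323 -0.1542 size 41 34 yaw long 125
scene [440. 197.] xy 0.12 -0.3668 size 48 30 yaw long 91
scene [190. 228.] xy 0.6336 0.0574 size 40 22 yaw long 94
scene [461. 229.] xy 0.0473 -0.2884 size 42 25 yaw long 96
scene [282. 233.] xy 0.4259 -0.0475 size 45 38 yaw long 29
side [165. 188.] xy 0.6298 -0.2926 size 56 25 yaw long 72
side [242. 200.] xy 0.4632 -0.1539 size 57 33 yaw long 110
side [152. 206.] xy 0.6864 -0.238 size 49 26 yaw long 116
side [268. 220.] xy 0.4361 -0.0532 size 53 23 yaw long 62
side [162. 220.] xy 0.6762 -0.173 size 48 22 yaw long 96
side [507. 242.] xy -0.041 0.2657 size 61 22 yaw long 39
side [208. 280.] xy 0.6445 0.0608 size 40 24 yaw long 91
side [196. 288.] xy 0.6747 0.0677 size 55 36 yaw long 67
side [220. 300.] xy 0.643 0.1209 size 49 25 yaw long 91
side [268. 304.] xy 0.5592 0.1732 size 62 18 yaw long 159
```

View pics/w3.png

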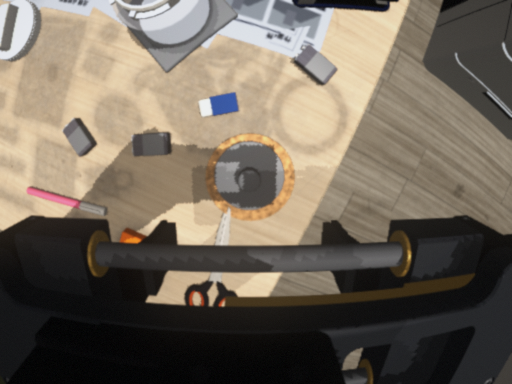

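The lid sits right way up and centred on the coaster at (250,178). Going to the cell at (315,64).

Call:
{"fn": "arm_command", "kwargs": {"series": "22.8 12.4 0 -0.0 0;22.8 12.4 0 0 0;22.8 12.4 0 0 0;22.8 12.4 0 0 0;22.8 12.4 0 0 0;22.8 12.4 0 0 0;0 0 10 -0.107 0;0 0 10 -0.107 0;0 0 10 -0.107 0;0 0 10 -0.107 0;0 0 10 -0.107 0;0 0 0 -0.107 0;0 0 0 -0.107 0;0 0 0 -0.107 0;0 0 0 0 0;0 0 0 0 0"}}

```text
time_s: 10.33
tool_pos: [0.6269, -0.2995, 0.1453]
tool_rot: [-179.9, -0.0, 73.0]
force: [0.3, 0.1, -0.5]
grip_width: 0.087
grasp_force: 0.0
```

```bash
python3 - <<'E'
from h import *
o,im=snap("w4"); print(o["tool_pos"],o["tool_rot"],o["qpos"][6])
cells("wrist",o,im)
E
```

```text
[ 0.62693714 -0.29952309  0.14533263] [-1.79867359e+02 -3.98346018e-02  7.30452935e+01] -2.344332026993433
wrist [144.   7.] xy 0.5774 -0.0876 size 40 22 yaw long 154
wrist [36. 50.] xy 0.4375 -0.0669 size 44 38 yaw long 60
wrist [261.  69.] xy 0.6688 -0.1936 size 52 27 yaw long 96
wrist [ 72. 115.] xy 0.4654 -0.1643 size 52 32 yaw long 115
wrist [292. 129.] xy 0.6895 -0.2576 size 58 37 yaw long 140
wrist [434. 253.] xy 0.8288 -0.45 size 69 41 yaw long 160
wrist [182. 294.] xy 0.5159 -0.398 size 37 28 yaw long 74
wrist [353. 359.] xy 0.6943 -0.5807 size 47 25 yaw long 73
wrist [356. 379.] xy 0.6975 -0.6325 size 46 22 yaw long 150
```

View pics/w4.png

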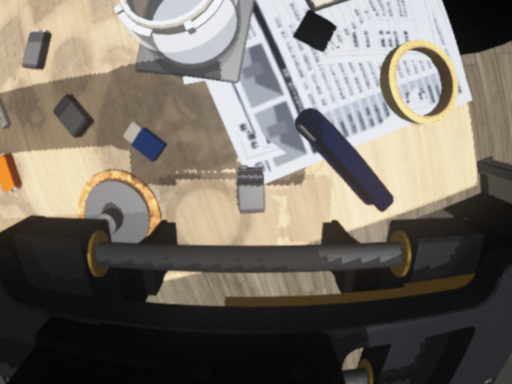

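The cell is at (251,190), lined up with the fingers.

```bash
python3 - <<'E'
from h import *
o=np.load("o_w4.npy",allow_pickle=True).item()
p=onz("wrist",[(251.5,190),(250,167),(252,212),(239,190),(264,190)],.0175,o);print(p.round(4).tolist()); d=p[1]-p[2];print(np.degrees(np.arctan2(d[1],d[0])),np.linalg.norm(d))
E
```

```text
[[0.6289, -0.3034, 0.0175], [0.6342, -0.2806, 0.0175], [0.6227, -0.3258, 0.0175], [0.6169, -0.2998, 0.0175], [0.6409, -0.3071, 0.0175]]
75.63685666643877 0.04664179265100419
```

Call:
{"fn": "arm_command", "kwargs": {"series": "-1.9 2.3 20 -0.03 0;0 0 30 0 0;0 0 30 0 0;0 0 25 0 0;0 0 15 0 0;0 0 10 0 0;0 0 4 0 0;0 0 0 0 0;0 0 0 0 0"}}

```text
time_s: 11.13
tool_pos: [0.6303, -0.3026, 0.0144]
tool_rot: [179.9, 0.0, 74.9]
force: [0.1, 0.5, 0.4]
grip_width: 0.0869
grasp_force: 0.0
```

Call:
{"fn": "arm_command", "kwargs": {"series": "0 0 7 0 60;0 0 4 0 140;0 0 0 0 255;0 0 0 0 255;0 0 0 0 255;0 0 0 0 255;0 0 0 0 255;0 0 0 0 255;0 0 0 0 255;0 0 0 0 255;0 0 0 0 255;0 0 0 0 255;0 0 0 0 255;0 0 0 0 255"}}

```text
time_s: 12.3
tool_pos: [0.6292, -0.3022, 0.002]
tool_rot: [-180.0, 0.0, 74.9]
force: [0.8, 0.5, 0.4]
grip_width: 0.0263
grasp_force: 25.0
```

Call:
{"fn": "arm_command", "kwargs": {"series": "0 0 -5 0 255;0 0 -10 0 255;0 0 -20 0 255;0 0 -30 0 255;0 0 -30 0 255;0 0 -30 0 255;0 0 -25 0 255;0 0 -15 0 255;0 0 -5 0 255;0 0 0 0 255;0 0 0 0 255", "squeeze": 30}}

```text
time_s: 13.22
tool_pos: [0.6289, -0.3021, 0.1714]
tool_rot: [-180.0, 0.0, 74.9]
force: [0.2, 0.1, -1.2]
grip_width: 0.0264
grasp_force: 30.0
```

```bash
python3 - <<'E'
from h import *
o,im=snap("w5"); print(o["tool_pos"],o["grip_width"])
a=cams.read_camera("scene");b=cams.read_camera("side");cv2.imwrite("pics/sc5.png",a);cv2.imwrite("pics/sd5.png",b)
t=[cv2.resize(a[135:185,205:260],(385,350),interpolation=2),cv2.resize(b[170:220,165:220],(385,350),interpolation=2)]
cv2.imwrite("pics/c5.png",np.hstack(t))
E
```

```text
[ 0.62885884 -0.30212635  0.17143025] 0.026393503595281805
```

View pics/c5.png

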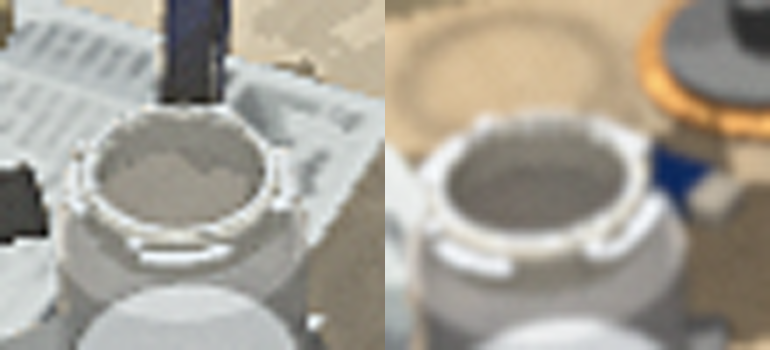

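The mouth's centre is at scene (231.0,159.3) and side (186.9,196.0).

```bash
python3 - <<'E'
from h import *
a,b=(231.0,159.3),(186.9,196.0)
print(onz("scene",a,.118).round(4),onz("side",b,.118).round(4),tri("scene",a,"side",b))
# diameter check
p=onz("scene",[(205+97/7,159.5),(205+268/7,159.5)],.118);print(np.linalg.norm(p[0]-p[1]))
o=telemetry.get_obs();to(o,.621,-.119,.17)
E
```

```text
[[ 0.6205 -0.119   0.118 ]] [[ 0.6236 -0.115   0.118 ]] (array([ 0.62221973, -0.12129636,  0.11396271]), [np.float64(0.0009996573996205018), np.float64(0.0009996573996205588)])
0.06259837616818445
shift mm (present tool axes) [174.8 -54.6   0.2] turn rad None
```

Call:
{"fn": "arm_command", "kwargs": {"series": "8 -2.5 0 0 255;16 -5 0 0 255;24 -7.3 0 0 255;24 -7.3 0 0 255;24 -7.3 0 0 255;24 -7.3 0 0 255;24 -7.3 0 0 255;16 -5 0 0 255;11 -3.5 0 0 255;5 -1.5 0 0 255;0 0 10 0 255;0 0 15 0 255;0 0 12 0 255;0 0 6 0 255;0 0 2 0 255;0 0 0 0 255;0 0 0 0 255"}}

```text
time_s: 14.78
tool_pos: [0.6231, -0.1187, 0.1272]
tool_rot: [180.0, -0.0, 74.9]
force: [0.4, -0.2, 0.4]
grip_width: 0.0262
grasp_force: 30.0
```

```bash
python3 - <<'E'
from h import *
o=telemetry.get_obs();to(o,.622,-.118,.121)
o,im=snap("w6");a=cams.read_camera("scene");b=cams.read_camera("side")
t=[cv2.resize(im[110:310,150:350],(400,400),interpolation=2),cv2.resize(a[130:190,200:260],(400,400),interpolation=2)]
cv2.imwrite("pics/c6.png",np.hstack(t)); cv2.imwrite("pics/sd6.png",b);cv2.imwrite("pics/sc6.png",a)
E
```

```text
shift mm (present tool axes) [ 0.3 -1.3  6.2] turn rad None
```

View pics/c6.png

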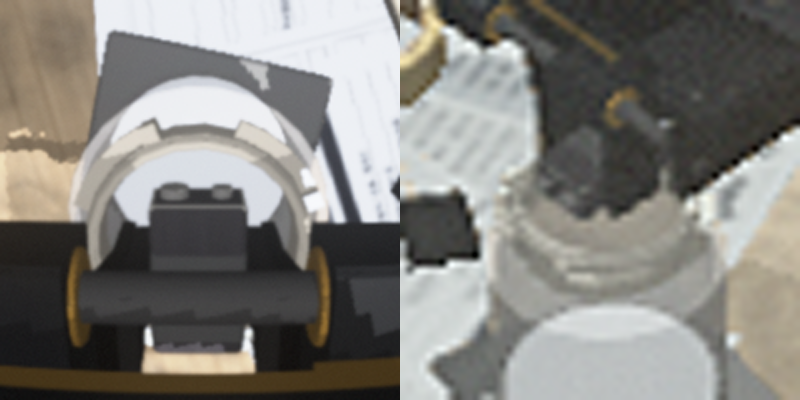

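The cell hangs centred over the mouth: in the wrist crop it is at about x 198, between rim edges at 80 and 320.

Call:
{"fn": "arm_command", "kwargs": {"series": "0 0 4 0 255;0 0 1.5 0 255;0 0 0 0 255;0 0 0 0 200;0 0 0 0 100;0 0 0 0 0;0 0 0 0 0;0 0 0 0 0;0 0 0 0 0;0 0 0 0 0;0 0 -20 0 0;0 0 -30 0 0;0 0 -20 0 0;0 0 0 0 0;0 0 0 0 0"}}

```text
time_s: 16.18
tool_pos: [0.6238, -0.1183, 0.193]
tool_rot: [179.8, 0.0, 74.9]
force: [-0.3, 1.0, -0.2]
grip_width: 0.0854
grasp_force: 0.0
```

```bash
python3 - <<'E'
from h import *
o,im=snap("w7"); print(o["tool_pos"])
a=cams.read_camera("scene");b=cams.read_camera("side");cv2.imwrite("pics/sc7.png",a);cv2.imwrite("pics/sd7.png",b)
# cells B, C still in place?
cells("wrist",o,im);cells("scene",None,a);cells("side",None,b)
to(o,.4625,-.163,.15,113)
E
```

```text
[ 0.62376593 -0.11825586  0.19298547]
wrist [6. 8.] xy 0.3472 0.2376 size 39 34 yaw long 86
wrist [230.   7.] xy 0.6492 0.0816 size 62 23 yaw long 163
wrist [148.  34.] xy 0.5541 0.0819 size 74 23 yaw long 17
wrist [226.  40.] xy 0.6383 0.043 size 41 28 yaw long 91
wrist [ 94. 174.] xy 0.4366 -0.0615 size 50 32 yaw long 59
wrist [346. 188.] xy 0.7352 -0.1614 size 38 32 yaw long 135
wrist [302. 219.] xy 0.6722 -0.1855 size 54 21 yaw long 97
wrist [177. 300.] xy 0.4839 -0.2566 size 66 21 yaw long 165
wrist [349. 361.] xy 0.705 -0.4585 size 51 23 yaw long 87
wrist [355. 379.] xy 0.7152 -0.5167 size 47 23 yaw long 152
scene [378.  76.] xy 0.4627 -0.825 size 56 42 yaw long 142
scene [199. 102.] xy 0.9084 -0.3829 size 50 29 yaw long 125
scene [338. 119.] xy 0.4886 -0.5345 size 65 20 yaw long 88
scene [230. 155.] xy 0.6886 -0.2208 size 67 30 yaw long 31
scene [205. 164.] xy 0.7323 -0.1542 size 41 34 yaw long 125
scene [308. 168.] xy 0.4724 -0.2862 size 36 28 yaw long 115
scene [231. 186.] xy 0.6254 -0.1227 size 54 36 yaw long 74
scene [290. 200.] xy 0.4597 -0.1542 size 61 24 yaw long 118
scene [319. 281.] xy 0.2885 0.0345 size 62 34 yaw long 103
scene [403. 342.] xy 0.0716 0.0783 size 62 31 yaw long 133
side [242. 200.] xy 0.4645 -0.1532 size 55 33 yaw long 113
side [151. 206.] xy 0.6864 -0.2349 size 46 22 yaw long 95
side [268. 220.] xy 0.4369 -0.0519 size 56 23 yaw long 61
side [190. 226.] xy 0.6226 -0.1201 size 52 25 yaw long 70
side [507. 242.] xy -0.0406 0.266 size 60 22 yaw long 39
side [208. 280.] xy 0.6472 0.0615 size 37 24 yaw long 68
side [219. 300.] xy 0.6444 0.1173 size 55 27 yaw long 97
shift mm (present tool axes) [ -85.1 -144.2   42.6] turn rad -0.664
```

Call:
{"fn": "arm_command", "kwargs": {"series": "-8 -13.2 0 0 0;-12 -21 0 0 0;-15 -25 0 0 0;-15 -25 0 0 0;-15 -25 0 0 0;-12 -21 0 0 0;-8 -14 0 0 0;0 0 10 -0.11 0;0 0 10 -0.11 0;0 0 10 -0.11 0;0 0 10 -0.11 0;0 0 0 -0.11 0;0 0 0 -0.11 0;0 0 0 0 0;0 0 0 0 0"}}

```text
time_s: 17.58
tool_pos: [0.4609, -0.1627, 0.1506]
tool_rot: [-179.9, -0.1, 112.6]
force: [1.1, -0.3, 1.2]
grip_width: 0.087
grasp_force: 0.0
```

```bash
python3 - <<'E'
from h import *
o,im=snap("w8"); print(o["tool_pos"],o["tool_rot"],o["qpos"][6])
cells("wrist",o,im)
c=im[120:240,200:300]; g=cv2.cvtColor(c,6); m=(g<100).astype(np.uint8)
for r in range(0,120,6): print("".join("#" if x<60 else "+" if x<95 else "." for x in g[r,::2]))
E
```

```text
[ 0.46092168 -0.16268356  0.15060015] [-1.79941287e+02 -6.65188621e-02  1.12567054e+02] 37.50392921641793
wrist [463.  45.] xy 0.6274 0.0948 size 54 30 yaw long 96
wrist [481.  68.] xy 0.6675 0.0877 size 48 28 yaw long 69
wrist [261.  83.] xy 0.4324 -0.0619 size 48 27 yaw long 59
wrist [452.  86.] xy 0.6279 0.0402 size 40 28 yaw long 91
wrist [389. 203.] xy 0.6138 -0.118 size 49 18 yaw long 83
wrist [356. 379.] xy 0.7331 -0.3812 size 45 20 yaw long 10
..................................................
..................................................
..................................................
..................................................
..................................................
..................................................
..................................................
.......................+++...++...................
...................++++++++++++...................
..................................................
..................................................
..................................................
..................................................
..................................................
..................................................
..................................................
..................................................
..................................................
..................................................
............................................+++...
```

```bash
cat >> h.py <<'E'
def local(o,im,sat=50,roi=(205,115,300,228),vmax=175):
    x0,y0,x1,y1=roi; h=cv2.cvtColor(im,cv2.COLOR_BGR2HSV)[y0:y1,x0:x1]
    m=((h[...,1]<sat)&(h[...,2]<vmax)).astype(np.uint8); k,l,s,c=cv2.connectedComponentsWithStats(cv2.morphologyEx(m,2,np.ones((3,3),np.uint8)))
    for i in range(1,k):
        if s[i,4]>200:
            q=cv2.findContours((l==i).astype(np.uint8),0,1)[0][0].reshape(-1,2)+[x0,y0]
            p=onz("wrist",q,.0175,o)[:,:2]; (cx,cy),(w,hh),a=cv2.minAreaRect((p*1000).astype(np.float32))
            if w<hh: w,hh,a=hh,w,a+90
            print("px",c[i]+[x0,y0],"xy",round(cx/1000,4),round(cy/1000,4),"size",round(w,1),round(hh,1),"yaw",round(a%180,1)); to(o,cx/1000,cy/1000,.003,a%180)
E
python3 - <<'E'
from h import *
o=np.load("o_w8.npy",allow_pickle=True).item(); local(o,cv2.imread("pics/w8.png"))
E
```

```text
px [248.81135531 184.35531136] xy 0.4606 -0.1619 size 47.4 26.1 yaw 114.9
shift mm (present tool axes) [  0.6   0.2 147.6] turn rad -0.041
```

Call:
{"fn": "arm_command", "kwargs": {"series": "0 0 20 -0.04 0;0 0 30 0 0;0 0 30 0 0;0 0 30 0 0;0 0 20 0 0;0 0 10 0 0;0 0 6 0 0;0 0 1 0 120;0 0 0 0 255;0 0 0 0 255;0 0 0 0 255;0 0 0 0 255;0 0 0 0 255;0 0 0 0 255;0 0 0 0 255;0 0 0 0 255;0 0 0 0 255;0 0 0 0 255;0 0 0 0 255;0 0 0 0 255", "squeeze": 30}}

```text
time_s: 19.3
tool_pos: [0.4615, -0.1628, 0.0044]
tool_rot: [-180.0, -0.0, 115.0]
force: [-0.2, -0.5, -0.2]
grip_width: 0.026
grasp_force: 30.0
```

Call:
{"fn": "arm_command", "kwargs": {"series": "0 0 -7 0 255;0 0 -20 0 255;0 0 -30 0 255;0 0 -30 0 255;0 0 -30 0 255;0 0 -25 0 255;0 0 -15 0 255;0 0 -10 0 255;-2.2 13 0 0 255;-3.5 20 0 0 255;-4 25 0 0 255;-4 25 0 0 255;-4 25 0 0 255;-4 25 0 0 255;-3.5 18 0 0 255;-2.2 9 0 0 255;0 5 0 0 255;0 0 0 0 255;0 0 0 0 255"}}

```text
time_s: 20.88
tool_pos: [0.6216, -0.1182, 0.1711]
tool_rot: [-179.9, -0.0, 115.0]
force: [0.0, -0.2, -1.7]
grip_width: 0.026
grasp_force: 30.0
```

```bash
python3 - <<'E'
from h import *
o=telemetry.get_obs();print(o["tool_pos"],o["grip_width"]);to(o,.6225,-.118,.122)
E
```

```text
[ 0.62164104 -0.11815606  0.17109629] 0.02603262719712653
shift mm (present tool axes) [-0.2  0.9 49.1] turn rad None
```

Call:
{"fn": "arm_command", "kwargs": {"series": "0 0.8 15 0 255;0 0 20 0 255;0 0 8 0 255;0 0 3 0 255;0 0 0 0 255;0 0 0 0 255;0 0 0 0 200;0 0 0 0 100;0 0 0 0 0;0 0 0 0 0;0 0 0 0 0;0 0 0 0 0;0 0 0 0 0;0 0 -20 0 0;0 0 -30 0 0;0 0 -20 0 0;0 0 0 0 0;0 0 0 0 0"}}

```text
time_s: 22.38
tool_pos: [0.6242, -0.1175, 0.1969]
tool_rot: [179.9, 0.1, 115.0]
force: [-0.1, -0.2, -1.3]
grip_width: 0.0854
grasp_force: 0.0
```

```bash
python3 - <<'E'
from h import *
o,im=snap("w9"); print(o["tool_pos"])
a=cams.read_camera("scene");b=cams.read_camera("side");cv2.imwrite("pics/sc9.png",a);cv2.imwrite("pics/sd9.png",b)
cells("scene",None,a);cells("side",None,b)
to(o,.432,-.062,.15,60)
E
```

```text
[ 0.62422711 -0.11746415  0.19690966]
scene [231. 155.] xy 0.6873 -0.2215 size 64 30 yaw long 31
scene [205. 164.] xy 0.7323 -0.1542 size 41 34 yaw long 125
scene [308. 168.] xy 0.4724 -0.2862 size 36 28 yaw long 115
scene [112. 177.] xy 0.921 0.019 size 54 25 yaw long 99
scene [231. 185.] xy 0.6263 -0.1222 size 55 38 yaw long 85
scene [440. 197.] xy 0.1201 -0.3656 size 68 30 yaw long 94
scene [190. 228.] xy 0.6348 0.0574 size 40 20 yaw long 94
scene [281. 233.] xy 0.427 -0.0439 size 46 37 yaw long 15
scene [319. 281.] xy 0.2897 0.0317 size 62 35 yaw long 94
side [152. 206.] xy 0.6886 -0.2342 size 40 26 yaw long 73
side [268. 220.] xy 0.4369 -0.0518 size 56 23 yaw long 61
side [507. 242.] xy -0.041 0.2657 size 61 22 yaw long 39
side [208. 281.] xy 0.6462 0.0625 size 40 24 yaw long 77
side [219. 300.] xy 0.6444 0.1173 size 55 27 yaw long 97
side [268. 304.] xy 0.5592 0.1732 size 62 18 yaw long 159
shift mm (present tool axes) [ 131.7 -150.8   46.3] turn rad 0.961
```

Call:
{"fn": "arm_command", "kwargs": {"series": "10 -11.4 0 0 0;15 -17.2 0 0 0;20 -22.9 0 0 0;21.7 -24.8 0 0 0;20 -22.9 0 0 0;20 -22.9 0 0 0;15 -17.2 0 0 0;10 -11.5 0 0 0;0 0 10 0.107 0;0 0 10 0.107 0;0 0 10 0.107 0;0 0 10 0.107 0;0 0 5 0.107 0;0 0 0 0.107 0;0 0 0 0.107 0;0 0 0 0.107 0;0 0 0 0.105 0;0 0 0 0 0;0 0 0 0 0"}}

```text
time_s: 24.12
tool_pos: [0.4303, -0.062, 0.1497]
tool_rot: [-179.9, 0.0, 60.1]
force: [-0.3, -0.8, -0.1]
grip_width: 0.087
grasp_force: 0.0
```

```bash
python3 - <<'E'
from h import *
o,im=snap("w10"); print(o["tool_pos"],o["tool_rot"],o["qpos"][6]); local(o,im)
E
```

```text
[ 0.43028572 -0.06198866  0.14968192] [-1.79914597e+02  2.22097764e-02  6.01336077e+01] -21.688826864706364
px [249.6690079  184.02809482] xy 0.4325 -0.0608 size 46.9 25.8 yaw 60.2
shift mm (present tool axes) [  2.2   1.5 146.7] turn rad -0.001
```

Call:
{"fn": "arm_command", "kwargs": {"series": "2 1.2 20 0 0;0 0 30 0 0;0 0 30 0 0;0 0 30 0 0;0 0 20 0 0;0 0 10 0 0;0 0 6 0 0;0 0 0 0 120;0 0 0 0 255;0 0 0 0 255;0 0 0 0 255;0 0 0 0 255;0 0 0 0 255;0 0 0 0 255;0 0 0 0 255;0 0 0 0 255;0 0 0 0 255;0 0 0 0 255;0 0 0 0 255;0 0 0 0 255"}}

```text
time_s: 25.83
tool_pos: [0.4329, -0.0609, 0.0044]
tool_rot: [-180.0, 0.0, 60.0]
force: [-0.5, -0.1, 0.7]
grip_width: 0.0264
grasp_force: 30.0
```

Call:
{"fn": "arm_command", "kwargs": {"series": "0 0 -7 0 255;0 0 -20 0 255;0 0 -30 0 255;0 0 -30 0 255;0 0 -30 0 255;0 0 -25 0 255;0 0 -15 0 255;0 0 -10 0 255;3 13 0 0 255;5 22 0 0 255;6.4 27 0 0 255;6.4 27 0 0 255;6.4 27 0 0 255;6.4 27 0 0 255;5 22 0 0 255;4 16.5 0 0 255;2.4 8 0 0 255;0.4 3.2 0 0 255;0 0 0 0 255;0 0 0 0 255"}}

```text
time_s: 27.5
tool_pos: [0.6216, -0.1174, 0.1713]
tool_rot: [-179.9, 0.0, 60.0]
force: [0.5, 0.4, -0.1]
grip_width: 0.0261
grasp_force: 30.0
```

```bash
python3 - <<'E'
from h import *
o=telemetry.get_obs();print(o["tool_pos"],o["grip_width"]);to(o,.6225,-.118,.124)
E
```

```text
[ 0.62162153 -0.11742907  0.1712829 ] 0.026091093157136525
shift mm (present tool axes) [-0.   1.1 47.3] turn rad None
```

Call:
{"fn": "arm_command", "kwargs": {"series": "0 0.8 15 0 255;0 0 20 0 255;0 0 8 0 255;0 0 3 0 255;0 0 0 0 255;0 0 0 0 255;0 0 0 0 200;0 0 0 0 100;0 0 0 0 0;0 0 0 0 0;0 0 0 0 0;0 0 0 0 0;0 0 0 0 0;0 0 -20 0 0;0 0 -30 0 0;0 0 -20 0 0;0 0 0 0 0;0 0 0 0 0"}}

```text
time_s: 29.0
tool_pos: [0.6241, -0.1183, 0.1969]
tool_rot: [179.8, -0.0, 60.0]
force: [-1.2, -0.6, -0.7]
grip_width: 0.0851
grasp_force: 0.0
```

```bash
python3 - <<'E'
from h import *
o,im=snap("w11"); print(o["tool_pos"])
a=cams.read_camera("scene");b=cams.read_camera("side");cv2.imwrite("pics/sc11.png",a);cv2.imwrite("pics/sd11.png",b)
cells("scene",None,a);cells("side",None,b);cells("wrist",o,im)
to(o,.68,.061,.16,67)
E
```

```text
[ 0.62413458 -0.11834385  0.19689275]
scene [378.  76.] xy 0.466 -0.8205 size 47 41 yaw long 110
scene [89. 83.] xy 1.2933 -0.2818 size 72 25 yaw long 92
scene [323. 105.] xy 0.5594 -0.5713 size 74 19 yaw long 88
scene [230. 155.] xy 0.6885 -0.2208 size 66 30 yaw long 31
scene [124. 165.] xy 0.9279 -0.0322 size 61 40 yaw long 86
scene [205. 164.] xy 0.7324 -0.1551 size 42 32 yaw long 134
scene [308. 169.] xy 0.4724 -0.2862 size 36 28 yaw long 115
scene [230. 185.] xy 0.6233 -0.1187 size 49 45 yaw long 31
scene [190. 228.] xy 0.6334 0.0575 size 40 22 yaw long 92
scene [396. 242.] xy 0.1757 -0.1686 size 45 18 yaw long 98
scene [320. 280.] xy 0.2907 0.0288 size 52 28 yaw long 109
side [151. 206.] xy 0.6864 -0.2349 size 46 22 yaw long 95
side [172. 219.] xy 0.6525 -0.1601 size 47 20 yaw long 75
side [507. 242.] xy -0.041 0.2657 size 61 22 yaw long 39
side [208. 280.] xy 0.6455 0.0622 size 39 24 yaw long 81
side [219. 300.] xy 0.6444 0.1173 size 55 27 yaw long 97
side [268. 304.] xy 0.5592 0.1732 size 62 18 yaw long 159
wrist [181.  14.] xy 0.6531 0.0912 size 69 41 yaw long 144
wrist [192.  52.] xy 0.6391 0.0426 size 41 29 yaw long 91
wrist [346. 162.] xy 0.7359 -0.1616 size 37 32 yaw long 136
wrist [309. 203.] xy 0.6692 -0.1858 size 54 28 yaw long 96
wrist [351. 360.] xy 0.6193 -0.4706 size 55 28 yaw long 57
wrist [354. 380.] xy 0.608 -0.5323 size 48 20 yaw long 137
shift mm (present tool axes) [183.2 -41.5  36.9] turn rad -0.123
```

Call:
{"fn": "arm_command", "kwargs": {"series": "10 -2.3 0 0 0;18 -4 0 0 0;25 -5.6 0 0 0;26 -6 0 0 0;26 -6 0 0 0;26 -6 0 0 0;25 -5.6 0 0 0;16 -3.6 0 0 0;9 -2 0 0 0;2 -0.4 12 -0.06 0;0 0 12 -0.06 0;0 0 12 0 0;0 0 0 0 0;0 0 0 0 0"}}

```text
time_s: 30.32
tool_pos: [0.6782, 0.06, 0.1582]
tool_rot: [-179.9, 0.1, 66.7]
force: [0.8, 0.8, 0.5]
grip_width: 0.0875
grasp_force: 0.0
```

```bash
python3 - <<'E'
from h import *
o,im=snap("w12"); print(o["tool_pos"],o["tool_rot"],o["qpos"][6])
for v in (110,125,140): local(o,im,60,vmax=v)
b=cams.read_camera("side")
print("dispenser",onz("side",[(107,318),(185,318),(145,335)],.03).round(3).tolist(), onz("scene",[(125,205)],.03))
cv2.imwrite("pics/c12.png",cv2.resize(im[0:260,100:440],None,fx=2.3,fy=2.3,interpolation=2))
E
```

```text
[0.67821534 0.05998274 0.15817545] [-1.79887161e+02  8.16827875e-02  6.67183998e+01] -44.002524925452676
px [223.59708738 151.52427184] xy 0.6718 0.1086 size 66.7 28.1 yaw 80.6
shift mm (present tool axes) [ 42.3 -24.9 155.2] turn rad -0.242
px [283.04606526 122.2168906 ] xy 0.7353 0.1051 size 33.8 15.4 yaw 157.9
shift mm (present tool axes) [ 64.2  34.9 155. ] turn rad 1.55
px [221.39001848 153.46580407] xy 0.6716 0.1074 size 61.0 39.6 yaw 65.5
shift mm (present tool axes) [ 41.1 -24.5 155.2] turn rad 0.02
px [282.8217636  122.37148218] xy 0.7353 0.1051 size 33.8 15.4 yaw 157.9
shift mm (present tool axes) [ 64.2  34.9 155. ] turn rad 1.55
px [227.8554007  195.95644599] xy 0.6519 0.0554 size 48.4 26.8 yaw 57.4
shift mm (present tool axes) [-14.4 -22.  155.2] turn rad 0.162
px [225.05660377 173.19558214] xy 0.662 0.0854 size 113.7 43.4 yaw 73.8
shift mm (present tool axes) [ 17.1 -24.6 155.2] turn rad -0.124
px [282.7682243  122.39813084] xy 0.7353 0.1051 size 33.8 15.4 yaw 157.9
shift mm (present tool axes) [ 64.2  34.9 155. ] turn rad 1.55
dispenser [[0.869, 0.071, 0.03], [0.729, 0.14, 0.03], [0.812, 0.142, 0.03]] [[0.81626836 0.08837379 0.03      ]]
```

View pics/c12.png

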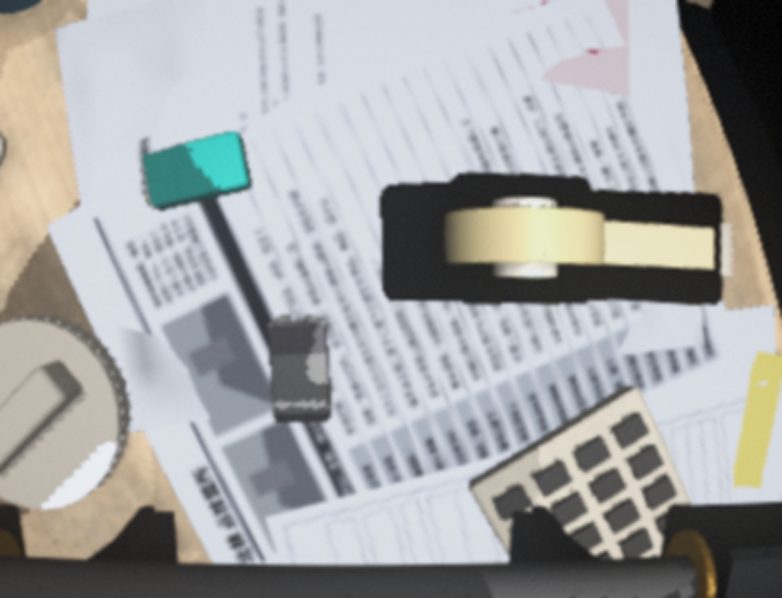

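The cell has been knocked aside: it is now at crop (300,367), or pixel (230,159), not at the expected (250,184). The dispenser's black body ends at crop x 382, y 300, about 20 mm clear of the finger's line. I'll go down part-closed.

```bash
python3 - <<'E'
from h import *
o=np.load("o_w12.npy",allow_pickle=True).item()
C=lambda u,v:(u/2.3+100,v/2.3)
q=[C(273,320),C(328,320),C(329,408),C(274,408)]
p=onz("wrist",q,.0175,o);c=p.mean(0);print(p.round(4).tolist(),c)
d=p[0]+p[1]-p[2]-p[3];a=np.degrees(np.arctan2(d[1],d[0]));print(a,np.linalg.norm(d)/2,np.linalg.norm(p[0]-p[1]))
to(o,c[0],c[1],.003,a)
s=cams.read_camera("scene");b=cams.read_camera("side")
E
```

```text
[[0.6689, 0.115, 0.0175], [0.6912, 0.1052, 0.0175], [0.6758, 0.0686, 0.0175], [0.6529, 0.0784, 0.0175]] [0.67222194 0.0917859  0.0175    ]
66.77083597323171 0.03980735094708524 0.024369743781990222
shift mm (present tool axes) [ 27.1 -17.8 155.2] turn rad -0.001
```

Call:
{"fn": "arm_command", "kwargs": {"series": "13 -9 0 0 60;13 -8.8 0 0 100;0 0 20 0 100;0 0 25 0 100;0 0 25 0 100;0 0 20 0 100;0 0 10 0 100;0 0 5 0 100;0 0 0 0 100;0 0 0 0 100"}}

```text
time_s: 31.35
tool_pos: [0.6733, 0.0928, 0.0556]
tool_rot: [179.9, -0.1, 66.9]
force: [-0.2, -0.5, -0.3]
grip_width: 0.0528
grasp_force: 0.0
```

```bash
python3 - <<'E'
from h import *
o,im=snap("w13"); print(o["tool_pos"],o["force"])
cv2.imwrite("pics/c13.png",cv2.resize(im[90:290,120:380],None,fx=3,fy=3,interpolation=2))
E
```

```text
[0.67330411 0.09284785 0.05563715] [-0.23560681 -0.46087158 -0.25851216]
```

View pics/c13.png

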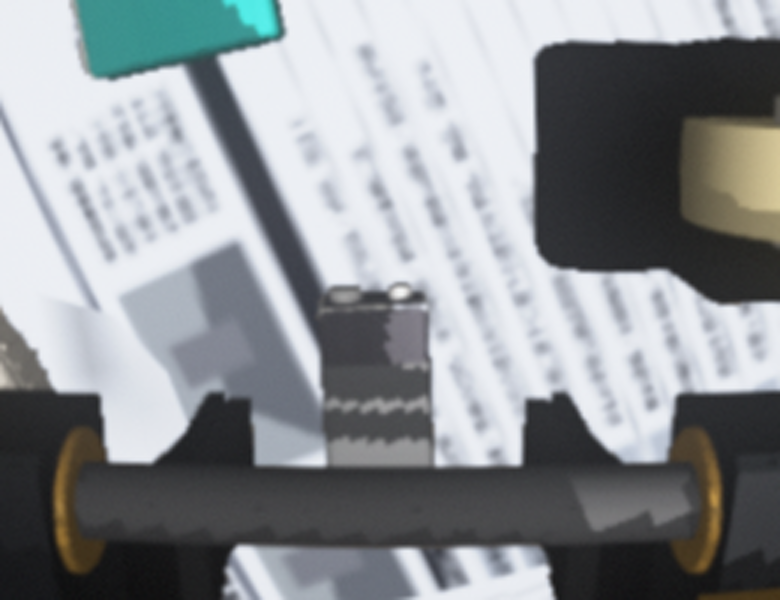

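The cell lies between the fingers, with its terminal end at crop (375,300), and is clear of the dispenser.

```bash
python3 - <<'E'
from h import *
o=np.load("o_w13.npy",allow_pickle=True).item()
p=onz("wrist",[(245,90+307/3)],.0175,o)[0]; to(o,*p)
E
```

```text
shift mm (present tool axes) [17.2 -2.  38.2] turn rad None
```

Call:
{"fn": "arm_command", "kwargs": {"series": "-6 -1.5 10 0 100;0 0 20 0 100;0 0 15 0 100;0 0 6 0 100;0 0 0 0 160;0 0 0 0 255;0 0 0 0 255;0 0 0 0 255;0 0 0 0 255;0 0 0 0 255;0 0 0 0 255;0 0 0 0 255;0 0 0 0 255;0 0 0 0 255", "squeeze": 30}}

```text
time_s: 32.57
tool_pos: [0.6693, 0.087, 0.004]
tool_rot: [180.0, -0.0, 66.9]
force: [-0.8, -0.1, 4.4]
grip_width: 0.0262
grasp_force: 29.7
```

```bash
python3 - <<'E'
from h import *
o=telemetry.get_obs();print(o["tool_pos"],o["grip_width"],o["grasp_force"]);to(o,.6225,-.118,.171)
E
```

```text
[0.66932292 0.08702405 0.00399815] 0.02616226894907346 29.726146459579468
shift mm (present tool axes) [-206.9   37.6 -167.1] turn rad None
```

Call:
{"fn": "arm_command", "kwargs": {"series": "0 0 -7 0 255;0 0 -20 0 255;0 0 -30 0 255;0 0 -30 0 255;0 0 -30 0 255;0 0 -25 0 255;0 0 -15 0 255;0 0 -10 0 255;-11 2 0 0 255;-22 4 0 0 255;-28 5.1 0 0 255;-30 5.4 0 0 255;-30 5.4 0 0 255;-30 5.4 0 0 255;-26 4.7 0 0 255;-18 3.3 0 0 255;-9 1.7 0 0 255;-3 0.6 0 0 255;0 0 0 0 255;0 0 0 0 255"}}

```text
time_s: 34.23
tool_pos: [0.6222, -0.1165, 0.17]
tool_rot: [-179.9, -0.1, 67.0]
force: [-0.2, 0.5, -0.0]
grip_width: 0.0263
grasp_force: 29.7
```

```bash
python3 - <<'E'
from h import *
o=telemetry.get_obs();print(o["tool_pos"],o["grip_width"]);to(o,.6225,-.118,.124)
E
```

```text
[ 0.6221882  -0.1165099   0.17000432] 0.026262394187660555
shift mm (present tool axes) [-1.3  0.9 46. ] turn rad None
```

```bash
python3 - <<'E'
from h import *
o,im=snap("w14"); a=cv2.imread("pics/w6.png")
for I in (a,im):
    g=cv2.cvtColor(I,6); print(g[185:250:2,240:258].mean(1).round().astype(int))
E
```

```text
[217 222 222 222 222 222 222 222 210 161  81  71  61  62 105  65  62  61
  61  60  59  58  58  57  57  56  58  70  70  70  55  45  51]
[ 77  80  79  79  80  84  76  70  53 102  83  59  58  57  57  56  56  55
  55  54  53  54  63  69  68  68  68  68  67  67  52  42  48]
```

```bash
python3 - <<'E'
from h import *
for t,row,dz in(("w6",213,.0155),("w14",203,.0135)):
    o=np.load(f"o_{t}.npy",allow_pickle=True).item(); p=onz("wrist",[(248.5,row)],o["tool_pos"][2]+dz,o)[0]; to(o,*p)
E
```

```text
shift mm (present tool axes) [ 19.9   0.5 -15.5] turn rad None
shift mm (present tool axes) [ 24.7   0.5 -13.5] turn rad None
```

Call:
{"fn": "arm_command", "kwargs": {"series": "-1.3 0.7 15 0 255;0 0 20 0 255;0 0 7 0 255;0 0 3 0 255;0 0 0 0 255;0 0 0 0 255;0 0 0 0 200;0 0 0 0 100;0 0 0 0 0;0 0 0 0 0;0 0 0 0 0;0 0 0 0 0;0 0 0 0 0;0 0 -20 0 0;0 0 -30 0 0;0 0 -30 0 0;0 0 -30 0 0;0 0 0 0 0;0 0 0 0 0"}}

```text
time_s: 35.87
tool_pos: [0.6236, -0.1196, 0.2378]
tool_rot: [179.8, -0.0, 66.9]
force: [0.3, -0.9, -0.2]
grip_width: 0.086
grasp_force: 0.0
```

```bash
python3 - <<'E'
from h import *
o,im=snap("w15"); print(o["tool_pos"])
a=cams.read_camera("scene");b=cams.read_camera("side");cv2.imwrite("pics/sc15.png",a);cv2.imwrite("pics/sd15.png",b)
# change since start, by reference pictures: new blobs on the desk
for n,x in(("scene",a),("side",b)):
    h=cv2.cvtColor(x,40); h0=cv2.cvtColor(cv2.imread(f"pics/{n}0.png"),40)
    d=cv2.absdiff(x,cv2.imread(f"pics/{n}0.png")).max(2); m=((d>40)).astype(np.uint8); k,l,s,c=cv2.connectedComponentsWithStats(m)
    for i in range(1,k):
        if s[i,4]>60: print(n,s[i],c[i].round())
# cap: bright white blob, wing edge
g=cv2.cvtColor(a,6); m=cv2.inRange(cv2.cvtColor(a,40),(0,0,170),(180,40,255)); print(np.argwhere(m[235:300,180:235]).mean(0)[::-1]+[180,235])
to(o,.54,.125,.17,15)
print("j7",o["qpos"][6])
E
```

```text
[ 0.62360213 -0.1196075   0.23777807]
scene [210   0  33  13 313] [228.   5.]
scene [ 354    0  158   99 5005] [468.  39.]
scene [ 192   17   74  119 3865] [230.  71.]
scene [211  96  14  19 133] [216. 106.]
scene [ 447  100   65  154 3182] [483. 167.]
scene [254 141  18  17 164] [263. 149.]
scene [214 147  33  23 265] [230. 157.]
scene [293 160  30  23 511] [307. 171.]
scene [222 179  19  15 178] [230. 185.]
scene [285 193  12  18 169] [291. 202.]
scene [ 207  206  152   97 4889] [281. 253.]
scene [165 216  21  17 189] [175. 224.]
scene [422 243  25  44 298] [433. 268.]
scene [464 252  20  31 109] [475. 265.]
scene [482 252  30  25 146] [495. 267.]
scene [462 261  15  30 213] [470. 277.]
scene [ 373  292   47   62 1075] [396. 314.]
scene [500 309  12  12  93] [507. 316.]
scene [485 358   8  15  68] [489. 365.]
scene [421 372  10  12  62] [425. 378.]
side [ 131    0   71  110 4060] [171.  51.]
side [ 207    0   62   60 1824] [239.  24.]
side [399   0  15  99 676] [407.  35.]
side [450   0  25 116 800] [462.  48.]
side [419  92  23   4  64] [431.  94.]
side [ 128   98   97   59 2187] [182. 121.]
side [402 103   9  28 132] [406. 117.]
side [454 121  15  32  68] [461. 137.]
side [354 161  39  18 388] [374. 169.]
side [205 166  29  21 466] [219. 177.]
side [160 181  45  29 617] [181. 193.]
side [378 187  26  20 224] [390. 196.]
side [232 193  20  17 208] [241. 201.]
side [364 196  42  21 340] [381. 206.]
side [305 205  57  26 735] [337. 218.]
side [ 213  212   83   61 2581] [254. 244.]
side [180 217  20  18 236] [190. 224.]
side [189 277  14  22 231] [195. 289.]
[200.25752508 261.47435897]
shift mm (present tool axes) [ 192.  -173.3   67.2] turn rad 0.905
j7 -24.660689493904528
```

```bash
python3 - <<'E'
from h import *
for s in((152,222),(152,285)):
  for d in((303,232),(350,248)): print(s,d,tri("scene",s,"side",d))
o=telemetry.get_obs();to(o,.539,.126,.19,15)
E
```

```text
(152, 222) (303, 232) (array([0.55144352, 0.25250812, 0.29511414]), [np.float64(0.0029909554287737166), np.float64(0.0029909554287737817)])
(152, 222) (350, 248) (array([0.519963  , 0.30206242, 0.32656811]), [np.float64(0.030519752673783727), np.float64(0.03051975267378364)])
(152, 285) (303, 232) (array([0.52360021, 0.28103075, 0.24904237]), [np.float64(0.051574782522463176), np.float64(0.051574782522463294)])
(152, 285) (350, 248) (array([0.49193999, 0.32275184, 0.27137957]), [np.float64(0.01919403252511759), np.float64(0.01919403252511762)])
shift mm (present tool axes) [ 193.7 -172.5   44.2] turn rad 0.905
```

Call:
{"fn": "arm_command", "kwargs": {"series": "12 -12.5 0 0 0;18 -18.7 0 0 0;22 -22.9 0 0 0;22 -22.9 0 0 0;18 -18.7 0 0 0;13 -13.5 0 0 0;7.7 -8 0 0 0;0 0 15 0.113 0;0 0 15 0.113 0;0 0 15 0.113 0;0 0 15 0.113 0;0 0 15 0.113 0;0 0 13 0.113 0;0 0 0 0.113 0;0 0 0 0.113 0;0 0 0 0 0;0 0 0 0 0"}}

```text
time_s: 37.43
tool_pos: [0.5588, 0.0294, 0.147]
tool_rot: [180.0, 0.0, 15.2]
force: [-0.6, -0.0, 0.8]
grip_width: 0.0867
grasp_force: 0.0
```

```bash
python3 - <<'E'
from h import *
o,im=snap("w16"); print(o["tool_pos"],o["tool_rot"],o["qpos"][6])
a=cams.read_camera("scene");b=cams.read_camera("side")
w=cv2.resize(im[90:230,60:260],(400,280),interpolation=2); 
s=cv2.resize(a[235:295,175:235],(400,400)[:2],interpolation=2)[:280]; 
s=cv2.resize(a[238:291,170:240],(400,303),interpolation=2)
d=cv2.resize(b[255:325,230:300],(400,400),interpolation=2)
j=cv2.resize(b[170:250,155:225],(350,400),interpolation=2)
top=np.hstack([w[:200*2][:280],cv2.resize(s,(400,280))]); 
cv2.imwrite("pics/c16.png",np.vstack([top,np.hstack([cv2.resize(d,(400,310)),cv2.resize(j,(400,310))])]))
E
```

```text
[0.55881177 0.02943211 0.14703493] [1.79994988e+02 3.52733979e-02 1.51862807e+01] -88.2118810648784
```

View pics/c16.png

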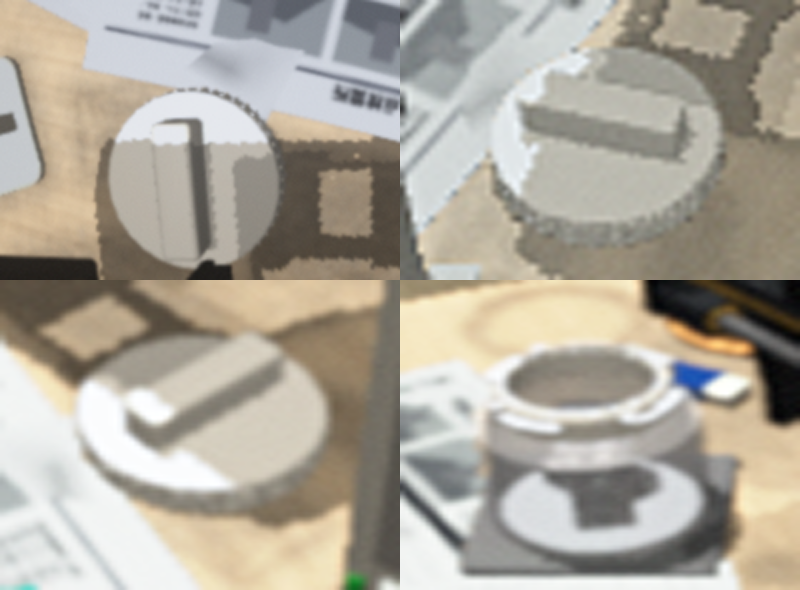

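The wrist panel shows the wing's top from (171,121) to (180,260). The side panel shows the dark cells in the jar, well below the neck.

```bash
python3 - <<'E'
from h import *
o=np.load("o_w16.npy",allow_pickle=True).item()
W=lambda u,v:(u/2+60,v/2+90)
p=onz("wrist",[W(171,121),W(180,260),W(154,190),W(193,190)],.046,o);d=p[0]-p[1];print(p.round(4).tolist(),np.linalg.norm(d),np.degrees(np.arctan2(d[1],d[0])),p[:2].mean(0),p[2:].mean(0))
print("disc",onz("wrist",[W(194,180)],.02,o))
# scene panel
S=lambda u,v:((u-400)/400*70+170, v/280*53+238)
q=[S(530,77),S(685,103),S(677,135),S(522,103)]
p=onz("scene",q,.046);print("scene",p.round(4).tolist(),p.mean(0))
D=lambda u,v:(u/400*70+230,(v-280)/310*70+255)
q=[D(128,395),D(245,335),D(285,352),D(170,425)]
p=onz("side",q,.046);print("side",p.round(4).tolist(),p.mean(0))
E
```

```text
[[0.5745, 0.1315, 0.046], [0.5089, 0.1147, 0.046], [0.5401, 0.1337, 0.046], [0.5452, 0.1144, 0.046]] 0.06775955928602415 14.341333682623306 [0.54168445 0.12309598 0.046     ] [0.54262061 0.12401707 0.046     ]
disc [[0.54250192 0.12156093 0.02      ]]
scene [[0.5717, 0.1312, 0.046], [0.5096, 0.1106, 0.046], [0.5033, 0.1264, 0.046], [0.5664, 0.1442, 0.046]] [0.53774211 0.12811949 0.046     ]
side [[0.5723, 0.1262, 0.046], [0.5154, 0.1122, 0.046], [0.507, 0.1283, 0.046], [0.5666, 0.1489, 0.046]] [0.54033817 0.12890091 0.046     ]
```

Call:
{"fn": "arm_command", "kwargs": {"series": "0 0 20 0 0;0 0 25 0 0;0 0 22 0 0;0 0 12 0 0;0 0 3 0 0;0.8 -10 0 0 0;1.6 -20 0 0 0;1.8 -24 0 0 0;1.8 -24 0 0 0;1 -13 0 0 0;0.5 -6.5 0 0 0;0 0 0 0 0;0 0 10 0.01 0;0 0 15 0 0;0 0 10 0 0;0 0 5 0 0;0 0 0 0 0;0 0 0 0 0"}}

```text
time_s: 39.08
tool_pos: [0.5408, 0.1255, 0.0251]
tool_rot: [-180.0, 0.0, 14.4]
force: [-0.3, 0.6, -0.2]
grip_width: 0.0871
grasp_force: 0.0
```

Call:
{"fn": "arm_command", "kwargs": {"series": "0 0 1.5 0 80;0 0 0 0 160;0 0 0 0 255;0 0 0 0 255;0 0 0 0 255;0 0 0 0 255;0 0 0 0 255;0 0 0 0 255;0 0 0 0 255;0 0 0 0 255;0 0 0 0 255;0 0 0 0 255;0 0 0 0 255;0 0 0 0 255;0 0 0 0 255;0 0 0 0 255", "squeeze": 35}}

```text
time_s: 40.42
tool_pos: [0.5408, 0.126, 0.0239]
tool_rot: [180.0, 0.0, 14.5]
force: [0.5, 1.0, 0.0]
grip_width: 0.0201
grasp_force: 34.9
```

```bash
python3 - <<'E'
from h import *
o,im=snap("w17"); print(o["tool_pos"],o["tool_rot"],o["qpos"])
# wing far end (tool +x) in the wrist picture
g=cv2.cvtColor(im,6); print(g[120:260:2,243:255].mean(1).round().astype(int))
to(o,.60,.0,.18,20)
E
```

```text
[0.54079087 0.12596874 0.02391587] [1.79992437e+02 2.96327876e-03 1.44815527e+01] [  18.59918831   22.63032793  -40.19283615  107.47208099   17.41270397
   56.12232331 -104.78370408]
[206 223 226 222 215 211 209 210 214 218 221 224 226 226 226 226 223 195
 144 167 236 240 240 240 240 239 240 239 239 229 209 176 105 106 107 110
 143 195 207 200 195 188 165 152 151 151 150 150 150 149 149 148 148 148
 148 147 147 147 146 146 145 146 135  58  50  61  70  65  62  59]
shift mm (present tool axes) [  25.8  136.8 -156.1] turn rad -0.096
```

```bash
python3 - <<'E'
from h import *
o=np.load("o_w17.npy",allow_pickle=True).item(); g=cv2.cvtColor(cv2.imread("pics/w17.png"),6)
print(g[150:164,243:255].mean(1).round(),g[178:200,243:255].mean(1).round())
for r,z in((159.5,.02),(160.5,.02),(192,.046),(194,.046),(183,.02)): print(r,end=" ");to(o,*onz("wrist",[(249,r)],z,o)[0])
# disc side extent at row of greatest width
for r in (185,195,205,215): print(r,g[r,150:350:4])
E
```

```text
[226. 226. 223. 212. 195. 158. 144. 142. 167. 215. 236. 239. 240. 240.] [229. 220. 209. 198. 176. 127. 105. 105. 106. 106. 107. 108. 110. 120.
 143. 173. 195. 204. 207. 207. 200. 196.]
159.5 shift mm (present tool axes) [45.9  1.2  3.9] turn rad None
160.5 shift mm (present tool axes) [45.3  1.2  3.9] turn rad None
192 shift mm (present tool axes) [ 33.6   1.2 -22.1] turn rad None
194 shift mm (present tool axes) [ 32.6   1.2 -22.1] turn rad None
183 shift mm (present tool axes) [32.3  1.2  3.9] turn rad None
185 [114  94 100 108 109 107 108 111 114 112 155 202 221 230 187 196 237 237
 239 187 184 107 106 105 104 104 108 105 104 156 191 197 197 196 196 154
 168 239 236 237 138 100 101 103 105 114 133 135 136 133]
195 [ 85  87  82  82  79  84  82  83 121 155 149 150 153 151 152 153 153 154
 155 154 159 236 238 237 238 176 171 169 168 143 153 155 160 181 153 153
 152 153 151 152 151 145 105  95  94  93  96  97  95  95]
205 [ 87  88  84  79  80  80  85 139 150 148 148 149 149 150 151 150 150 150
 151 152 126 154 173 155 153 159 152 151 152 130 150 152 152 153 151 150
 149 149 150 149 151 149 148  96  83  84  82  81  86  85]
215 [ 86  85  85  78  78  81 121 145 146 146 147 146 148 147 150 147 148 150
 150 150 124 148 150 150 150 151 149 150 149 126 147 150 150 150 149 149
 225 237 238 237 231 167 146 143  82  86  84  87  86  89]
```

```bash
python3 - <<'E'
from h import *
for t in("w15","w11","w9","w7"):
    o=np.load(f"o_{t}.npy",allow_pickle=True).item(); im=cv2.imread(f"pics/{t}.png")
    # resample onto plane z=.118, 0.5 mm grid about (0.622,-0.118)
    N=200; X,Y=np.meshgrid(.622+(np.arange(N)-100)*.0005,-.118+(np.arange(N)-100)*.0005)
    P=np.stack([X.ravel(),Y.ravel(),np.full(N*N,.118)],1)
    T=cams.calibration("wrist")["hand_eye"];K=cams.calibration("wrist")["K"];Rt=R.from_euler("xyz",o["tool_rot"],degrees=True).as_matrix()
    c=((P-o["tool_pos"])@Rt-T[:3,3])@T[:3,:3]; r=np.hypot(c[:,0],c[:,1]); th=np.arctan2(r,c[:,2])
    u=(K[0,2]+K[0,0]*th*c[:,0]/r).reshape(N,N).astype(np.float32);v=(K[1,2]+K[1,1]*th*c[:,1]/r).reshape(N,N).astype(np.float32)
    g=cv2.remap(cv2.cvtColor(im,6),u,v,1); cv2.imwrite(f"pics/top_{t}.png",g)
    gb=cv2.GaussianBlur(g,(5,5),1)
    for rr in((60,66),(67,73)):
        h=cv2.HoughCircles(gb,cv2.HOUGH_GRADIENT_ALT,1,5,param1=100,param2=.4,minRadius=rr[0],maxRadius=rr[1])
        if h is not None:
            for q in h[0][:3]: print(t,"xy",.622+(q[0]-100)*.0005,-.118+(q[1]-100)*.0005,"r mm",q[2]/2)
E
```

```text
w15 xy 0.6315 -0.103 r mm 31.629436
w15 xy 0.62549996 -0.119500004 r mm 31.560326
w15 xy 0.62299997 -0.117 r mm 35.021126
w15 xy 0.63 -0.1055 r mm 34.69513
w11 xy 0.634 -0.1025 r mm 30.930603
w11 xy 0.6335 -0.116000004 r mm 31.863516
w11 xy 0.6235 -0.1175 r mm 35.086243
w11 xy 0.6315 -0.106 r mm 34.86485
w9 xy 0.62299997 -0.12 r mm 31.838734
w9 xy 0.62 -0.1135 r mm 31.223846
w9 xy 0.61499995 -0.1005 r mm 30.665653
w9 xy 0.612 -0.113 r mm 34.71942
w9 xy 0.6155 -0.105000004 r mm 34.93359
w7 xy 0.629 -0.0995 r mm 30.661833
w7 xy 0.62799996 -0.104 r mm 34.72503
w7 xy 0.6235 -0.12 r mm 34.60015
```

Call:
{"fn": "arm_command", "kwargs": {"series": "0 0 -5 0 255;0 0 -15 0 255;1 12 -12 0 255;1.7 20 -20 0 255;1.7 22 -22 0 255;1.7 22 -22 0 255;1.7 22 -22 0 255;1.7 22 -22 0 255;1.7 22 0 0 255;1.7 22 0 0 255;1.7 22 0 0 255;1.7 22 0 0 255;1.7 22 0 -0.03 255;1.3 17 0 -0.03 255;0.6 8 0 -0.036 255;0 2 0 0 255;0 0 0 0 255;0 0 0 0 255", "squeeze": 45}}

```text
time_s: 41.97
tool_pos: [0.6252, -0.1162, 0.1639]
tool_rot: [-180.0, 0.0, 20.0]
force: [0.7, 0.1, -0.6]
grip_width: 0.0197
grasp_force: 44.9
```

```bash
python3 - <<'E'
from h import *
o,im=snap("w18"); print(o["tool_pos"],o["tool_rot"],o["grip_width"],o["qpos"][6]); to(o,.6244,-.118,.142,20)
g=cv2.cvtColor(im,6); print(g[150:164,243:255].mean(1).round(),g[178:200,243:255].mean(1).round())
E
```

```text
[ 0.62522838 -0.11617189  0.16394693] [-1.79950733e+02  1.51435089e-03  2.00032720e+01] 0.019666400044645017 -71.55870828931418
shift mm (present tool axes) [-1.4  1.5 21.9] turn rad 0.0
[213. 226. 225. 209. 171. 142. 143. 143. 172. 222. 239. 241. 241. 241.] [205. 202. 202. 198. 179. 128. 106. 106. 106. 107. 108. 108. 109. 116.
 135. 158. 175. 181. 186. 192. 196. 198.]
```

Call:
{"fn": "arm_command", "kwargs": {"series": "-0.7 0.8 8 0 255;-0.7 0.7 9 0 255;0 0 4 0 255;0 0 1.5 0 255;0 0 0 0 255;0 0 0 0 255"}}

```text
time_s: 42.52
tool_pos: [0.6246, -0.1192, 0.1413]
tool_rot: [-180.0, 0.0, 20.0]
force: [0.8, 0.9, -0.3]
grip_width: 0.0195
grasp_force: 44.9
```

Call:
{"fn": "arm_command", "kwargs": {"series": "0 0 1 0 255;0 0 0 0 255"}}

```text
time_s: 42.68
tool_pos: [0.6248, -0.1193, 0.1406]
tool_rot: [180.0, -0.0, 20.0]
force: [-0.4, -0.8, -0.7]
grip_width: 0.0195
grasp_force: 44.9
```

Call:
{"fn": "arm_command", "kwargs": {"series": "0 0 1 0 255;0 0 0 0 255"}}

```text
time_s: 42.85
tool_pos: [0.6247, -0.1193, 0.1394]
tool_rot: [180.0, -0.0, 20.0]
force: [0.3, -0.2, -1.3]
grip_width: 0.0194
grasp_force: 44.9
```

Call:
{"fn": "arm_command", "kwargs": {"series": "0 0 1 0 255;0 0 0 0 255"}}

```text
time_s: 43.02
tool_pos: [0.6246, -0.1193, 0.1383]
tool_rot: [180.0, 0.0, 20.0]
force: [-0.2, -0.2, -1.8]
grip_width: 0.0199
grasp_force: 44.9
```

Call:
{"fn": "arm_command", "kwargs": {"series": "0.3 -1 1 0 255;0 0 0 0 255"}}

```text
time_s: 43.18
tool_pos: [0.6245, -0.1189, 0.1375]
tool_rot: [179.9, 0.0, 20.0]
force: [-0.8, -1.7, -1.0]
grip_width: 0.0197
grasp_force: 44.9
```

Call:
{"fn": "arm_command", "kwargs": {"series": "0 0 1 0 255;0 0 0 0 255"}}

```text
time_s: 43.35
tool_pos: [0.6243, -0.119, 0.1362]
tool_rot: [180.0, 0.1, 20.0]
force: [-1.0, -0.9, -0.6]
grip_width: 0.0196
grasp_force: 44.9
```

Call:
{"fn": "arm_command", "kwargs": {"series": "0 0 1 0 255;0 0 0 0 255"}}

```text
time_s: 43.52
tool_pos: [0.6243, -0.119, 0.1351]
tool_rot: [180.0, 0.1, 20.0]
force: [-0.4, -1.9, -0.7]
grip_width: 0.0199
grasp_force: 44.9
```

Call:
{"fn": "arm_command", "kwargs": {"series": "0 0 1 0 255;0 0 0 0 255"}}

```text
time_s: 43.68
tool_pos: [0.6244, -0.1189, 0.1347]
tool_rot: [180.0, 0.0, 20.0]
force: [-1.6, -3.0, 2.6]
grip_width: 0.0196
grasp_force: 44.9
```

Call:
{"fn": "arm_command", "kwargs": {"series": "0 0 0 0 240;0 0 0 0 186;0 0 0 0 186;0 0 0 0 186;0 0 0 0 186;0 0 -2 0 186;0 0 -2 0 186;0 0 0 0 186"}}

```text
time_s: 44.35
tool_pos: [0.625, -0.118, 0.139]
tool_rot: [180.0, -0.0, 20.0]
force: [0.6, -0.5, -0.1]
grip_width: 0.024
grasp_force: 0.1
```

```bash
cat >> h.py <<'E'
def capview(tag):
    "where the cap's disc edge and the wing end lie in the wrist view -> tilt/height, from scene and side: wing top line"
    o,im=snap(tag); g=cv2.cvtColor(im,6); print(o["time_s"],o["tool_pos"].round(4),o["tool_rot"].round(1),"w",o["grip_width"].round(4),"F",o["force"].round(1),"T",o["wrist_torque"].round(2))
    print(g[140:216:2,243:255].mean(1).round().astype(int))
    for n in("scene","side"): cv2.imwrite(f"pics/{tag}_{n}.png",cams.read_camera(n))
E
python3 -c "
from h import *
capview('t0')"
```

```text
Traceback (most recent call last):
  File "h.py", line 52, in capview
    o,im=snap(tag); g=cv2.cvtColor(im,6); print(o["time_s"],o["tool_pos"].round(4),o["tool_rot"].round(1),"w",o["grip_width"].round(4),"F",o["force"].round(1),"T",o["wrist_torque"].round(2))
                                                                                                              ^^^^^^^^^^^^^^^^^^^^^
AttributeError: 'float' object has no attribute 'round'
```

```bash
sed -i 's/o\["grip_width"\].round(4)/round(o["grip_width"],4)/' h.py; python3 -c "
from h import *
capview('t0')"
```

```text
44.4 [ 0.6249 -0.1181  0.1388] [180.  -0.  20.] w 0.0238 F [-0.2  0.5 -0.1] T [-0.03 -0.01 -0.01]
[177 172 128 104 164 193 211 206 241 241 241 241 241 241 241 231 209 180
 125 159 213 206 207 211 215 210 204 204 204 201 184 162 159 159 158 158
 158 157]
```

Call:
{"fn": "arm_command", "kwargs": {"series": "0 0 0 -0.04 186;0 0 0 -0.04 186;0 0 0 -0.04 186;0 0 0 -0.04 186;0 0 0 -0.04 186;0 0 0 -0.04 186;0 0 0 -0.04 186;0 0 0 -0.04 186;0 0 0 0 186"}}

```text
time_s: 45.3
tool_pos: [0.6244, -0.1186, 0.1382]
tool_rot: [-180.0, 0.0, 38.4]
force: [-0.1, -0.2, 0.5]
grip_width: 0.0239
grasp_force: 0.1
```

```bash
python3 -c "
from h import *
capview('t1')"
```

```text
45.3 [ 0.6244 -0.1186  0.1382] [-180.     0.    38.4] w 0.0239 F [-0.1 -0.2  0.5] T [ 0.04 -0.02 -0.02]
[144 130 106 106 180 202 220 194 144 180 228 213 212 212 211 211 211 210
 210 209 171 111 111 113 127 170 194 204 207 207 205 189 170 163 162 162
 162 162]
```

Call:
{"fn": "arm_command", "kwargs": {"series": "0 0 0 -0.04 186;0 0 0 -0.04 186;0 0 0 -0.04 186;0 0 0 -0.04 186;0 0 0 -0.04 186;0 0 0 0 186"}}

```text
time_s: 45.95
tool_pos: [0.6246, -0.118, 0.1384]
tool_rot: [-180.0, -0.0, 49.8]
force: [0.0, -0.2, 0.7]
grip_width: 0.0234
grasp_force: 0.1
```

```bash
python3 -c "
from h import *
capview('t2')"
```

```text
45.95 [ 0.6246 -0.118   0.1384] [-180.    -0.    49.8] w 0.0234 F [ 0.  -0.2  0.7] T [ 0.   -0.01 -0.02]
[103 103 102  99 149 196 203 217 141 126 183 207 208 208 207 207 207 207
 206 206 196 127 106 108 112 142 180 194 202 203 203 197 175 160 159 158
 158 158]
```

Call:
{"fn": "arm_command", "kwargs": {"series": "0 0 0 -0.04 186;0 0 0 -0.04 186;0 0 0 -0.04 186;0 0 0 -0.04 186;0 0 0 0 186"}}

```text
time_s: 46.52
tool_pos: [0.6246, -0.1188, 0.1385]
tool_rot: [180.0, 0.0, 58.8]
force: [-0.4, -1.0, 0.4]
grip_width: 0.0239
grasp_force: 24.3
```

```bash
python3 -c "
from h import *
capview('t3')"
```

```text
46.5167 [ 0.6246 -0.1188  0.1385] [180.    0.   58.8] w 0.0239 F [-0.4 -1.   0.4] T [-0.16 -0.04 -0.8 ]
[104 104 103 106 181 200 222 213 140 135 198 210 210 210 210 210 209 209
 209 209 195 149 138 132 133 156 169 176 178 181 186 182 163 156 158 159
 159 160]
```

Call:
{"fn": "arm_command", "kwargs": {"series": "0 0 0 0.05 186;0 0 2 0.04 186;0 0 2 0 186;0 0 0 0 186"}}

```text
time_s: 47.0
tool_pos: [0.6253, -0.1183, 0.1349]
tool_rot: [179.9, -0.0, 53.9]
force: [1.0, -1.5, 1.8]
grip_width: 0.0236
grasp_force: 5.0
```

Call:
{"fn": "arm_command", "kwargs": {"series": "0 0 2 0 186;0 0 2 0 186;0 0 0 0 186"}}

```text
time_s: 47.25
tool_pos: [0.6254, -0.1182, 0.131]
tool_rot: [179.9, -0.1, 53.8]
force: [0.5, -0.6, 3.1]
grip_width: 0.024
grasp_force: 6.0
```

Call:
{"fn": "arm_command", "kwargs": {"series": "0 0 2 0 186;0 0 0 0 186"}}

```text
time_s: 47.42
tool_pos: [0.6255, -0.1182, 0.1291]
tool_rot: [179.9, -0.1, 53.8]
force: [0.5, -1.1, 4.3]
grip_width: 0.0236
grasp_force: 6.4
```

```bash
python3 -c "
from h import *
capview('t4')"
```

```text
47.4167 [ 0.6255 -0.1182  0.1291] [ 1.799e+02 -1.000e-01  5.380e+01] w 0.0236 F [ 0.5 -1.1  4.3] T [-0.2  -0.27 -0.17]
[104 103 103 101  99 172 198 203 226 191 131 134 198 210 208 208 208 207
 207 207 207 207 205 162 109 107 107 112 144 179 192 200 200 184 165 160
 159 159]
```

Call:
{"fn": "arm_command", "kwargs": {"series": "0 0 0 0.05 186;0 0 0 0.05 186;0 0 0 0.05 186;0 0 0 0.05 186;0 0 0 0.05 186;0 0 0 0.05 186;0 0 0 0.05 186;0 0 0 0.05 186;0 0 0 0.05 186;0 0 0 0.05 186;0 0 0 0.05 186;0 0 0 0.05 186;0 0 0 0 186"}}

```text
time_s: 48.65
tool_pos: [0.624, -0.1181, 0.1275]
tool_rot: [-180.0, 0.1, 19.4]
force: [0.8, -0.4, -0.5]
grip_width: 0.0237
grasp_force: 0.5
```

```bash
python3 -c "
from h import *
capview('t5')"
```

```text
48.65 [ 0.624  -0.1181  0.1275] [-1.80e+02  1.00e-01  1.94e+01] w 0.0237 F [ 0.8 -0.4 -0.5] T [-0.18 -0.2  -0.  ]
[178 171 124 102 164 194 200 228 207 134 140 208 242 242 242 242 242 241
 227 205 203 203 193 128 107 108 108 113 139 170 187 188 171 157 156 156
 155 155]
```

Call:
{"fn": "arm_command", "kwargs": {"series": "0 0 0 0.05 186;0 0 0 0.05 186;0 0 0 0.05 186;0 0 0 0.05 186;0 0 0 0.05 186;0 0 0 0.05 186;0 0 0 0.05 186;0 0 0 0.05 186;0 0 0 0.05 186;0 0 0 0.05 186;0 0 0 0.05 186;0 0 0 0.05 186;0 0 0 0.05 186;0 0 0 0 186"}}

```text
time_s: 49.97
tool_pos: [0.6242, -0.1189, 0.1281]
tool_rot: [179.9, 0.0, -17.9]
force: [0.3, -1.6, -0.2]
grip_width: 0.0235
grasp_force: 0.9
```

Call:
{"fn": "arm_command", "kwargs": {"series": "0 0 0 0.04 186;0 0 0 0.04 186;0 0 0 0.04 186;0 0 0 0 186"}}

```text
time_s: 50.3
tool_pos: [0.6241, -0.1191, 0.1281]
tool_rot: [179.9, 0.0, -24.7]
force: [1.0, -2.2, -0.5]
grip_width: 0.0236
grasp_force: 1.3
```

```bash
python3 -c "
from h import *
capview('t6')"
```

```text
50.3 [ 0.6241 -0.1191  0.1281] [179.9   0.  -24.7] w 0.0236 F [ 1.  -2.2 -0.5] T [-0.54 -0.07  0.03]
[160 132 112 141 187 200 223 195 140 149 228 238 238 238 238 238 238 238
 238 238 237 214 127 120 122 124 152 208 232 236 237 237 237 237 237 236
 214 168]
```

Call:
{"fn": "arm_command", "kwargs": {"series": "0 0 0 0.04 186;0 0 0 0.04 186;0 0 0 0 186"}}

```text
time_s: 50.7
tool_pos: [0.6243, -0.1191, 0.1282]
tool_rot: [179.9, -0.0, -29.3]
force: [0.8, -3.2, -0.8]
grip_width: 0.0236
grasp_force: 1.8
```

Call:
{"fn": "arm_command", "kwargs": {"series": "0 0 0 0.04 186;0 0 0 0.04 186;0 0 0 0 186"}}

```text
time_s: 50.95
tool_pos: [0.6243, -0.1193, 0.1282]
tool_rot: [179.9, -0.0, -33.9]
force: [0.7, -5.0, -2.2]
grip_width: 0.0232
grasp_force: 2.5
```

```bash
python3 -c "
from h import *
capview('t7')"
```

```text
50.95 [ 0.6243 -0.1193  0.1282] [179.9  -0.  -33.9] w 0.0232 F [ 0.7 -5.  -2.2] T [-0.92 -0.05  0.08]
[160 130 109 150 190 208 223 176 148 175 235 238 238 238 238 238 238 238
 238 238 236 180 123 124 126 136 185 227 236 237 237 237 237 237 237 237
 237 229]
```

Call:
{"fn": "arm_command", "kwargs": {"series": "0 0 0 0.03 186;0 0 0 0.03 186;0 0 0 0 186"}}

```text
time_s: 51.35
tool_pos: [0.6242, -0.1195, 0.1282]
tool_rot: [179.9, -0.0, -37.3]
force: [0.4, -4.7, -1.2]
grip_width: 0.0232
grasp_force: 5.7
```

```bash
python3 -c "
from h import *
capview('t8')
im=cv2.cvtColor(cv2.imread('pics/t8.png'),6)
for r in range(168,236,6): print(r,''.join('#' if v<100 else '+' if v<150 else '-' if v<215 else '.' for v in im[r,200:300]))"
```

```text
51.35 [ 0.6242 -0.1195  0.1282] [179.9  -0.  -37.3] w 0.0232 F [ 0.4 -4.7 -1.2] T [-1.18  0.02  0.19]
[156 128 109 150 190 208 223 166 155 183 236 238 238 238 238 238 239 239
 239 239 235 171 125 125 127 140 196 229 235 237 237 237 237 238 238 237
 237 235]
168 +++++-++++---..........................................................................---++++-----+
174 ++--..............................................................................................-+
180 ....................................................................................................
186 .........................---++++++++++++++++++++++++++++-...........................................
192 ....................--+++++++++++++++++-----------------+-..........................................
198 ..................----..................................---........-....................-...........
204 ------.............--....................................-+++---------------------------------------
210 +++-+-----...----------...................................--+++----------------------------+--------
216 ++-++++++-++---+++-++++------...--....----------...--....----+++--------+--------+-+-+-++++++--++--+
222 +++++++--...-+#######++++++++++++++++++-+----------------+++++++++-+++++++++++########+++-++++++++++
228 +++++++++++###############+++++-----+---+++---++++-++------++++++++++###################++++++++++++
234 +++++++++##################+--..--............................--+++++#####################++++++++++
```

Call:
{"fn": "arm_command", "kwargs": {"series": "0.6 0.8 0 0 186;0 0 0 0.03 186;0 0 0 0.03 186;0 0 0 0 186"}}

```text
time_s: 51.83
tool_pos: [0.624, -0.1206, 0.1282]
tool_rot: [179.9, -0.0, -40.7]
force: [-1.3, -6.0, -0.9]
grip_width: 0.024
grasp_force: 15.4
```

```bash
cat >> h.py <<'E'
def wingyaw(tag):
    "yaw of the wing from its lit top's right edge against the dark end/step in the wrist view (Hough lines near vertical)"
    o=np.load(f"o_{tag}.npy",allow_pickle=True).item(); g=cv2.cvtColor(cv2.imread(f"pics/{tag}.png"),6)[176:222,205:290]
    L=cv2.createLineSegmentDetector(2).detect(g)[0]
    for x1,y1,x2,y2 in L[:,0]:
        if abs(y2-y1)>14 and abs(x2-x1)<.5*abs(y2-y1):
            p=onz("wrist",[(x1+205,y1+176),(x2+205,y2+176)],.146,o); d=p[0]-p[1]; a=np.degrees(np.arctan2(d[1],d[0])); print(tag,"line",x1.round()+205,y1.round()+176,x2.round()+205,y2.round()+176,"yaw",round((a-o["tool_rot"][2]+90)%180-90+o["tool_rot"][2],1))
E
python3 -c "
from h import *
capview('t9')
for t in('t1','t4','t5','t6','t7','t8','t9'): wingyaw(t)"
```

```text
51.8333 [ 0.624  -0.1206  0.1282] [179.9  -0.  -40.7] w 0.024 F [-1.3 -6.  -0.9] T [-1.29  0.17  0.54]
[156 129 111 131 188 200 223 188 153 164 233 239 239 239 239 239 239 239
 239 239 238 191 138 128 128 137 181 216 228 232 234 235 236 237 237 238
 238 237]
t1 line 276.0 198.0 271.0 221.0 yaw 29.8
t1 line 234.0 220.0 237.0 199.0 yaw 30.4
t1 line 268.0 221.0 271.0 204.0 yaw 30.4
t1 line 240.0 205.0 237.0 220.0 yaw 29.6
t4 line 234.0 221.0 242.0 187.0 yaw 40.8
t4 line 271.0 221.0 276.0 204.0 yaw 42.0
t4 line 279.0 206.0 275.0 221.0 yaw 41.1
t5 line 257.0 184.0 262.0 201.0 yaw 37.4
t5 line 219.0 205.0 224.0 191.0 yaw -1.0
t5 line 261.0 203.0 264.0 220.0 yaw 28.9
t5 line 260.0 221.0 257.0 205.0 yaw 29.5
t5 line 223.0 204.0 226.0 220.0 yaw 29.0
t6 line 260.0 220.0 256.0 195.0 yaw -16.3
t6 line 261.0 199.0 264.0 220.0 yaw -16.8
t7 line 256.0 183.0 260.0 199.0 yaw -20.2
t7 line 260.0 213.0 255.0 194.0 yaw -20.5
t7 line 262.0 203.0 264.0 220.0 yaw -26.8
t8 line 255.0 184.0 259.0 200.0 yaw -23.1
t8 line 260.0 216.0 254.0 193.0 yaw -23.3
t8 line 261.0 205.0 264.0 220.0 yaw -28.1
t9 line 253.0 182.0 260.0 207.0 yaw -26.3
t9 line 258.0 216.0 252.0 193.0 yaw -25.7
```

Call:
{"fn": "arm_command", "kwargs": {"series": "0 0 0 0.03 186;0 0 0 0.03 186;0 0 0 0 186"}}

```text
time_s: 52.23
tool_pos: [0.6242, -0.1209, 0.1282]
tool_rot: [179.8, -0.1, -44.0]
force: [0.6, -7.0, -1.0]
grip_width: 0.0242
grasp_force: 36.6
```

```bash
python3 -c "
from h import *
capview('t10');wingyaw('t10')"
```

```text
52.2333 [ 0.6242 -0.1209  0.1282] [ 1.798e+02 -1.000e-01 -4.400e+01] w 0.0242 F [ 0.6 -7.  -1. ] T [-1.5   0.08  1.21]
[153 135 114 118 184 196 221 206 148 151 224 238 239 239 239 239 239 239
 239 239 239 224 167 152 147 144 166 193 203 208 213 218 224 229 232 234
 236 237]
t10 line 251.0 184.0 259.0 210.0 yaw -27.6
t10 line 257.0 217.0 249.0 193.0 yaw -26.7
```

Call:
{"fn": "arm_command", "kwargs": {"series": "0 0 0 -0.05 180;0 0 0 -0.05 150;0 0 0 0 100;0 0 0 0 50;0 0 0 0 0;0 0 0 0 0;0 0 0 0 0;0 0 -10 0 0;0 0 -20 0 0;0 0 -30 0 0;0 0 -30 0 0;0 0 -30 0 0;0 0 -30 0 0;-15 0 -10 0 0;-30 0 0 0 0;-30 0 0 0 0;-30 0 0 0 0;0 0 0 0 0;0 0 0 0 0"}}

```text
time_s: 53.97
tool_pos: [0.5419, -0.0526, 0.29]
tool_rot: [-180.0, -0.2, -38.3]
force: [0.4, -0.1, 0.1]
grip_width: 0.0872
grasp_force: 0.0
```

```bash
python3 - <<'E'
from h import *
o,im=snap("f1");print(o["tool_pos"],o["tool_rot"],o["force"])
a=cams.read_camera("scene");b=cams.read_camera("side");cv2.imwrite("pics/f_scene.png",a);cv2.imwrite("pics/f_side.png",b)
# cap in each fixed view vs. the picture at t0-free: white-ish cap mask extents about jar
for n,x in(("scene",a),("side",b)):
    g=cv2.cvtColor(x,6); (r0,r1,c0,c1)=((130,190,200,262) if n=="scene" else (165,240,150,225))
    print(n)
    for r in range(r0,r1,2): print(r,"".join("#" if v<70 else "+" if v<120 else "-" if v<170 else "." for v in g[r,c0:c1]))
E
```

```text
[ 0.54189299 -0.05261451  0.29001831] [-1.79993975e+02 -1.53079563e-01 -3.83282923e+01] [ 0.36314191 -0.06059087  0.13946655]
scene
130 +++...............-+#####-...+#+++++##-.......................
132 -+#-...............+#####+..-##++++###-.......................
134 ...................-#####+..-++++++###........................
136 .....+-.............-####+..-#+++++###........................
138 ...-+++..-...........-###+..+#+++++#+#........................
140 -+++++---..--..--.....-#....-#+++++##+........................
142 +++++.....-..--..--..--.....-#++++#-++........................
144 +++.........................-######.+.........................
146 ....................-...............--........................
148 .....................--....................-..................
150 .....................----......................---............
152 .....................------...........................--......
154 .......................------.................................
156 ........................------................................
158 ........-.................
[... 3386 characters left out ...]
+-----+++-.......--++++++++++++++++-......-++++--...........
225 .....-++-...-+++--.--++-..........-+++++++++++++-........-+++++-...........
227 ......-++-..........-+-............-+++++++++--..........-+++++-...........
229 .......-+++........----............-+++++++++-...........-++++++-..........
231 .........-++-.....-----............-++++++++++-.........-++++#+++-.........
233 ..........-++-....----+-............-+--------.........-++++++++++-........
235 ............+#+-.------+--...........................-++++++#+++++-........
237 .............-++---------+--.....................--+++++++++##++++-........
239 ..............-+-----------+++---...........---++++++++++++###+++--........
```

```bash
python3 - <<'E'
from h import *
P=tri("scene",(221,149.5),"side",(172,190.2));Q=tri("scene",(239.5,159.5),"side",(200,190.4));print(P,Q)
d=P[0]-Q[0];print(np.linalg.norm(d),np.degrees(np.arctan2(d[1],d[0])),(P[0]+Q[0])/2)
# wrist: disc of cap top, circle fit on plane z for several heights
o=np.load("o_f1.npy",allow_pickle=True).item();im=cv2.imread("pics/f1.png")
T=cams.calibration("wrist")["hand_eye"];K=cams.calibration("wrist")["K"];Rt=R.from_euler("xyz",o["tool_rot"],degrees=True).as_matrix()
for z in(.112,.118,.124,.130):
    N=280;X,Y=np.meshgrid(.622+(np.arange(N)-140)*.0005,-.118+(np.arange(N)-140)*.0005);p=np.stack([X.ravel(),Y.ravel(),np.full(N*N,z)],1)
    c=((p-o["tool_pos"])@Rt-T[:3,3])@T[:3,:3];r=np.hypot(c[:,0],c[:,1]);th=np.arctan2(r,c[:,2])
    u=(K[0,2]+K[0,0]*th*c[:,0]/r).reshape(N,N).astype(np.float32);v=(K[1,2]+K[1,1]*th*c[:,1]/r).reshape(N,N).astype(np.float32)
    g=cv2.GaussianBlur(cv2.remap(cv2.cvtColor(im,6),u,v,1),(5,5),1)
    h=cv2.HoughCircles(g,cv2.HOUGH_GRADIENT_ALT,1,5,param1=100,param2=.4,minRadius=85,maxRadius=108)
    if h is not None: print(z,[(round(.622+(q[0]-140)*.0005,4),round(-.118+(q[1]-140)*.0005,4),round(q[2]/2,1)) for q in h[0][:2]])
E
```

```text
(array([ 0.65342889, -0.12484347,  0.1357279 ]), [np.float64(0.00278546076578172), np.float64(0.0027854607657815836)]) (array([ 0.59255655, -0.1139435 ,  0.1293317 ]), [np.float64(0.0041309541406731164), np.float64(0.004130954140672971)])
0.06217043199203029 -10.151946730684271 [ 0.62299272 -0.11939349  0.1325298 ]
0.112 [(np.float32(0.621), np.float32(-0.121), np.float32(48.7))]
0.118 [(np.float32(0.621), np.float32(-0.123), np.float32(47.7))]
0.124 [(np.float32(0.6245), np.float32(-0.121), np.float32(46.7))]
0.13 [(np.float32(0.6195), np.float32(-0.121), np.float32(46.5))]
```

```bash
python3 -c "
from cell import env
print(env.sign_off())"
```

```text
the job is handed in; nothing more can be done
None
```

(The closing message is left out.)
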